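# Lock up a row of printing blocks

### The job

Lock up the printing blocks for the next print: move the purple eraser off the press bed into the shallow tray and slide the jaw fully open, then lay every wooden printing block flat on the bed between the jaws, side by side, each lengthways across the bed and within the width of the jaws. Then slide the jaw shut until the row is tight against the fixed jaw and the jaw's spring pad is clearly pressed in (about half of its 10 mm travel), let go of it, and last lay the steel bar, grip block up, squarely along the middle of the press so that it rests on the tops of both jaws. Leave the pencil holder, bookmark, mug, ink tin and tape alone.

Things in the scene. Friction and masses are not known exactly. Their poses are not given: they have to be found in the camera images.
- press: lock-up press fixed to the table: a dark steel bed 110 mm (its x) by 390 mm (its y), 12 mm thick, with two upright aluminium jaws. Origin: on the table surface, under the bed's centre line (x = 0); z up; its y axis runs along the jaw's travel, from the fixed jaw towards the sliding jaw. The bed spans y = -165 to +225 mm, its top is at z = 12 mm
- fixed_jaw: the fixed jaw, an aluminium block 100 mm (x) by 22 mm (y) by 50 mm high standing on the bed at the press's -y end; origin under its centre, at press y = -136 mm on the bed's top. Its inner face is at press y = -125 mm
- fixed_top (a point): centre of the flat top (100 x 22 mm) of the fixed jaw, at press y = -136 mm, 62 mm above the table; axes as the press
- jaw (a joint): travel of the sliding jaw, m: 0 = fully open, against its stop; grows to 0.165 as it slides towards the fixed jaw (press -y). It stays where it is left; moving it takes 9 N of friction. It is like the fixed jaw (100 x 22 x 50 mm) and has a low plate, top 20 mm above the table, leading back to an upright tab
- jaw_top (a point): centre of the flat top (100 x 22 mm) of the sliding jaw, 62 mm above the table, at press y = 128 mm - jaw; axes as the press
- jaw_tab (a point): point to grip on the sliding jaw's tab, on its mid-plane, 44 mm above the table and 14 mm below its top, 63 mm behind jaw_top: an upright steel tab 45 mm (x) by 14 mm thick (y) by 42 mm high, to be pinched front to back, with a 45 mm gap between it and the jaw
- spring_pad (a joint): how far the spring pad is pressed into the sliding jaw, m: 0 = free, 0.010 = fully in. A steel plate 70 x 26 mm in front of the jaw's face, centred 30 mm above the table; spring 500 N/m
- pad_face (a point): centre of the spring pad's front face, 30 mm above the table, at press y = 105 mm - jaw + spring_pad: 230 mm from the fixed jaw's inner face when open
- bar_grip (a point): retaining bar, solid steel, 22 mm (its x) by 240 mm (its y) by 10 mm thick, 0.36 kg, with an upright grip block 16 mm (x) by 34 mm (y) by 28 mm high on its middle. The point lies in the middle of the grip block, 26 mm above the bar's flat underside and 12 mm below the block's top; z up. At the start it lies on the table, underside down
- eraser_mid (a point): centre of the purple silicone eraser, 26 mm (its x) by 60 mm (its y) by 24 mm high; at the start it lies on the press bed between the jaws
- tray: shallow wooden tray fixed to the table, 120 mm (x) by 100 mm (y), walls 5 mm thick and 22 mm high; origin under its centre, inner floor 5 mm up
- pencil_holder: bystander: white cylindrical pencil holder on a grey rotating base, 92 mm across, 115 mm high (pencils to 190 mm); origin under its centre
- bookmark_mid (a point): bystander: flat spoon-shaped steel bookmark, 125 mm long along its y, 4 mm thick
- mug: bystander: white mug, 76 mm across, 85 mm high, handle at its +y; origin under its centre
- ink_tin: bystander: flat ink-pad tin 75 x 110 x 19 mm; origin under its centre
- tape_roll: bystander: roll of tape lying flat, 90 mm across, 18 mm high; origin under its centre
- block1_mid (a point): centre of a dark wooden printing block, 64 mm long (its x), 26 mm wide (its y), 36 mm high (its z), about 75 g, a rubber face on top; may be absent (three to five of the blocks are there)
- block2_mid (a point): centre of a dark wooden printing block, 64 mm long (its x), 28 mm wide (its y), 36 mm high (its z), about 75 g, a rubber face on top; may be absent (three to five of the blocks are there)
- block3_mid (a point): centre of a dark wooden printing block, 64 mm long (its x), 30 mm wide (its y), 36 mm high (its z), about 75 g, a rubber face on top; may be absent (three to five of the blocks are there)
- block4_mid (a point): centre of a dark wooden printing block, 64 mm long (its x), 32 mm wide (its y), 36 mm high (its z), about 75 g, a rubber face on top; may be absent (three to five of the blocks are there)
- block5_mid (a point): centre of a dark wooden printing block, 64 mm long (its x), 34 mm wide (its y), 36 mm high (its z), about 75 g, a rubber face on top; may be absent (three to five of the blocks are there)
There are look-alikes about, which are no part of the job. Leave any turquoise look-alike of the part that bears block5_mid alone.

How it is judged:
By the outcome, as a careful person would: the job done as asked, in the order asked, and still so for the second after the job is handed in, with the robot touching nothing.
Of block1, block2, block3, block4, block5 only 3 to 5 are there at a start; the rules pass over those that are not, and their reading is None.
At some moment in a run one of block1, block2, block3, block4, block5, bar may be knocked a few centimetres aside while the robot is not near it.
Once in a run the grip may slacken for a moment while it holds something.
It also fails if it takes over 210 s, if anything falls off the work surface, if the arm or the gripper's body presses on something with over 40 N, if the wrist force passes 120 N, or if a joint passes its speed limit or range.

### The arm

A 6-joint arm with a two-finger parallel gripper is mounted at the origin on the work surface. World frame = base frame: x ahead of the robot, y to its left, z up, the work surface at z = 0. Lengths are in m, angles in degrees, forces in N, time in s.
With the tool pointing down it reaches from about 0.4 to 0.825 m from the base axis. Payload 7 kg.
Tool frame: the origin (TCP) lies at the very end of the fingers, on their centre line; the grasp point (between the pads) lies 19 mm behind it; z points along the fingers, x is the direction in which the jaws open and shut, and the axes are right-handed (so a half turn about z gives the same grasp; the last joint's range is limited). The gripper opens to 88 mm and grips with 3 to 60 N. Pads are 19 mm wide; open, the fingers measure 130 mm over their backs; the gripper's body (78 mm by 193 mm) begins 47 mm behind the grasp point.
Start: joints at [80.621, 20.546, 0.682, 0, -70.136, -16.507], TCP at [0.295, 0.607, 0.201] pointing down, gripper open.
Joint ranges: [-176.03, 176.03], [-82.01, 121.73], [-58.28, 71.71], [-173.87, 95.51], [-174.79, -0.11], [-173.66, 173.66]. Speed limits (degrees/s): [136.94, 136.94, 172.46, 180, 180, 180].

### API

Orientations are given as [roll, pitch, yaw] about the fixed x, y, z axes, in that order (R = Rz(yaw) Ry(pitch) Rx(roll)).
In Python, from plant import get_state, optics, order, finder gives the robot as it stands.
- The arm moves only by the shell command python3 -m crank 'ROWS' [FORCE]. ROWS is JSON, a list of rows, each an object of numbers: "dx", "dy", "dz": the shift along the tool's x, y, z in mm; "wx", "wy", "wz": the turn, a rotation vector about the tool's x, y, z in degrees; "hand": the opening in per cent of the stroke, from 0 (shut) to 100 (fully open). A call has 1 to 10 rows; each row shifts and turns the commanded pose from where the row before left it, along the tool's axes as they then stand; what a row does not reach is not made up. A row lasts 1/8 s, in which the tool goes at most 62.5 mm and 10.7 degrees, less where a joint would pass 70% of its speed; a pose out of reach is approached as far as the arm can. A call is refused whole if a number of a shift passes 62.5 or a number of a turn 10.7, either way. A call with a gripper value outside its range is refused whole. The fingers move at their own pace and stop on an object; FORCE is the grip in N (left out, the last holds). Time passes only in rows, so rows that do not move let the fingers close. It gives the time, the measured TCP pose, the force and the opening at its end, in the units of the state.
- get_state(): the state, without advancing time (a new reading comes with each control period).
- optics.capture(name): name is "scene" or "top" or "wrist"; returns the picture (420x560x3 uint8, blue, green, red); there is no depth.
- optics.calibration(name): a dict with "intrinsics" (3x3 intrinsics, pixels), "R" (3x3) and "t" (3): a world point X has camera coordinates R X + t; the wrist camera has in their place "T_tool_cam" (4x4, takes a point from camera to tool coordinates, whose origin is the TCP and whose axes are the tool frame's). Camera axes: x right, y down, z forward; pixel columns grow to the right and rows downward; lengths in m; the calibration is good to about 2 mm. A picture is of the moment at which its call begins: read the wrist's pose just before it. calibration takes no time and is no camera call.
- order.close_job(): hands the job in, once; it reports no verdict.
Trained networks look in the newest picture that a camera, given by its name, has taken for a name from the list of things; names that differ only in an ending like _2 or _b are one class to them, and where a whole thing is asked for, a point or a joint stands for the part that bears it (a point fixed in the world has none). Each returns a list of dicts, best first, with "conf" (0 to 1); they miss things now and then, are a little off and sometimes report something else, mostly with a low value. They report only what shows in the picture. A call takes as long as a camera call. They do not tell look-alikes from the thing itself.
- finder.masks_of(thing, camera): "mask" (420x560 bool, what is visible of it) and "rect" ([centre column, centre row, width, height] in pixels, round what is visible of it).
- finder.place_of(thing, camera): "centre" ([column, row] in pixels: a listed point, or the origin of a listed thing).
The state is a dict: "time_s": time; "joints": joint angles; "qd": joint speeds; "joint_torque": joint torques, N m; "tcp_pos": TCP position; "eef_rot": TCP orientation; "contact_force": force on the tool from outside, world axes, zero at the start; "moment": the same for the moment, N m; "gripper_width": finger opening in m.
Only numpy, scipy, OpenCV 4.12 (cv2) and the standard library are available. Lean on these libraries where they do the work, as an engineer would, in place of code of your own. Each camera call takes 0.05 s, during which the arm holds its last target.

## Working session

There is one attempt and no reset: what is moved stays moved. The work goes in short steps, Python scripts to look and compute and a shell command to move; the robot and the scene stay as the last step left them, time stands still between calls to the robot, and variables do not carry over. Pictures are saved under pics/ and viewed, and the job is handed in when it is done.

```bash
ls; mkdir -p pics; python3 - <<'E'
from plant import get_state, optics, order, finder
import cv2
s=get_state();print(s)
for n in("scene","top","wrist"):
    cv2.imwrite(f"pics/{n}0.png",optics.capture(n)); print(n,optics.calibration(n))
E
```

```text
pics
{'time_s': 0.0, 'joints': array([ 8.06209223e+01,  2.05906289e+01,  6.35027474e-01, -2.01182045e-02,
       -7.01353382e+01, -1.65068590e+01]), 'qd': array([-0.02792566, -0.04531044,  0.01427374,  0.03890364, -0.03132321,
        0.01412864]), 'joint_torque': array([-3.78531222e-04, -5.82727754e+01,  2.93042189e+01,  6.99670002e+00,
        6.75269999e-03, -1.68083188e-04]), 'tcp_pos': array([0.29449028, 0.60679579, 0.19964135]), 'eef_rot': array([-1.79992292e+02, -9.25656649e-02, -1.15892794e+02]), 'contact_force': array([-0.4373073 ,  0.84680568, -0.39361491]), 'moment': array([-0.00489013, -0.00634323,  0.02297658]), 'gripper_width': 0.08764714742888687}
scene {'intrinsics': array([[502.98246563,   0.        , 278.41477164],
       [  0.        , 502.98246563, 210.33797837],
       [  0.        ,   0.        ,   1.        ]]), 'R': array([[ 0.67129573,  0.74104937,  0.01441787],
       [ 0.57076484, -0.50443423, -0.64789937],
       [-0.47285256,  0.44316129, -0.76158947]]), 't': array([-0.38272121, -0.20453728,  1.61402229])}
top {'intrinsics': array([[406.14572084,   0.    
[... 157 characters left out ...]
71261,  0.02097331],
       [-0.99386943,  0.00923181, -0.11017407],
       [ 0.10994879, -0.02212396, -0.993691  ]]), 't': array([0.06706111, 0.51652775, 1.08130636])}
wrist {'intrinsics': array([[364.49148357,   0.        , 280.98671688],
       [  0.        , 364.49148357, 209.47781025],
       [  0.        ,   0.        ,   1.        ]]), 'T_tool_cam': array([[ 9.99998202e-01,  1.74409706e-03,  7.44504029e-04,
         3.54834099e-04],
       [-1.88633515e-03,  9.55153640e-01,  2.96104654e-01,
        -7.97190679e-02],
       [-1.94680476e-04, -2.96105526e-01,  9.55155212e-01,
        -1.83927493e-01],
       [ 0.00000000e+00,  0.00000000e+00,  0.00000000e+00,
         1.00000000e+00]])}
```

View pics/scene0.png

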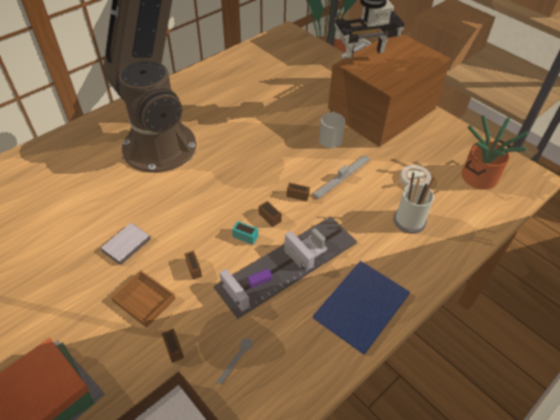

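View pics/top0.png

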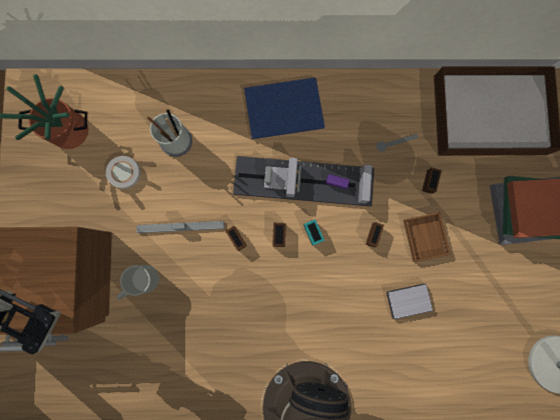

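View pics/wrist0.png

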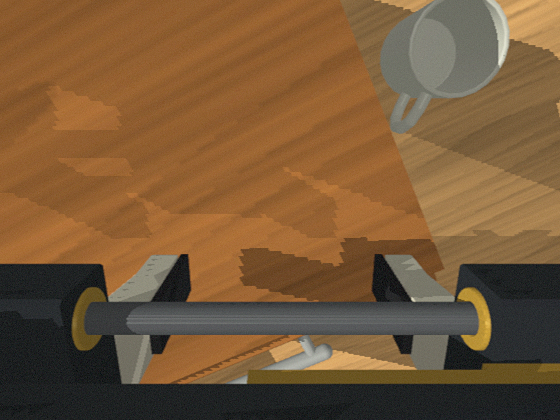

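```bash
cat > h.py <<'E'
import numpy as np, cv2
from scipy.optimize import minimize
from plant import get_state, optics, order, finder
from scipy.spatial.transform import Rotation as Ro
def cam(n):
    c=optics.calibration(n); K=np.array(c["intrinsics"])
    if n=="wrist":
        s=get_state(); T=np.eye(4); T[:3,:3]=Ro.from_euler('xyz',s["eef_rot"],degrees=True).as_matrix(); T[:3,3]=s["tcp_pos"]
        C=np.linalg.inv(T@np.array(c["T_tool_cam"])); return K,C[:3,:3],C[:3,3]
    return K,np.array(c["R"]),np.array(c["t"])
def proj(c,X):
    K,R,t=c; p=(K@(R@np.atleast_2d(X).T+t[:,None])).T; return p[:,:2]/p[:,2:]
def unproj(c,uv,z):
    K,R,t=c; d=R.T@np.linalg.solve(K,[uv[0],uv[1],1.]); o=-R.T@t; return o+d*(z-o[2])/d[2]
def boxpts(x,y,yaw,L,W,z0,z1):
    a=np.radians(yaw); P=[]
    for i in(-1,1):
        for j in(-1,1):
            for z in(z0,z1): P.append([x+i*L/2*np.cos(a)-j*W/2*np.sin(a),y+i*L/2*np.sin(a)+j*W/2*np.cos(a),z])
    return np.array(P)
def sil(c,P,S=4):
    m=np.zeros((420*S,560*S),np.uint8); h=cv2.convexHull(((proj(c,P)+.5)*S).astype(np.float32))
    cv2.fillConvexPoly(m,(h).astype(np.int32),1); return m
def fit(masks,dims,z0,x,y,yaw):
    "masks: list of (cam,mask). dims L,W,H"
    S=4; M=[(c,cv2.resize(m.astype(np.uint8),None,fx=S,fy=S,interpolation=cv2.INTER_NEAREST)) for c,m in masks]
    def cost(p):
        s=0
        for c,m in M:
            q=sil(c,boxpts(p[0]/1e3,p[1]/1e3,p[2],dims[0],dims[1],z0,z0+dims[2]),S)
            s+=1-(q&m).sum()/max(1,(q|m).sum())
        return s/len(M)
    best=None
    for dy in (0,45,90,135) if yaw is None else (yaw,):
        r=minimize(cost,[x*1e3,y*1e3,dy],method="Nelder-Mead",options=dict(initial_simplex=np.array([[x*1e3,y*1e3,dy],[x*1e3+8,y*1e3,dy],[x*1e3,y*1e3+8,dy],[x*1e3,y*1e3,dy+20]]),maxiter=80,xatol=.1,fatol=1e-4))
        if best is None or r.fun<best.fun: best=r
    return best.x[0]/1e3,best.x[1]/1e3,(best.x[2]+90)%180-90,best.fun
def go(x=None,y=None,z=None,yaw=None):
    "moves, tool axes, mm/deg, from measured pose (tool down)"
    s=get_state(); R=Ro.from_euler('xyz',s["eef_rot"],degrees=True); p=s["tcp_pos"]
    d=np.array([ (x if x is not None else p[0]),(y if y is not None else p[1]),(z if z is not None else p[2])])-p
    cy=s["eef_rot"][2]; print("tcp",p.round(4),"rot",s["eef_rot"].round(2),"t",round(s["time_s"],2),"F",s["contact_force"].round(1),"w",round(s["gripper_width"],4))
    print("  xyz shift first(tool mm):",(R.inv().apply(d)*1e3).round(1))
    if yaw is not None:
        dw=-((yaw-cy+90)%180-90); print("  wz: ",round(dw,1)," joint6",s["joints"][5].round(1))
E
python3 - <<'E'
from h import *
for n in("top","scene"):
    optics.capture(n); c=cam(n)
    for th,z in(("fixed_top",.062),("jaw_top",.062),("jaw_tab",.044),("pad_face",.03),("press",0),("bar_grip",.026),("eraser_mid",.024),("tray",0),("pencil_holder",0),("mug",0),("ink_tin",0),("tape_roll",0),("bookmark_mid",.002)):
        for r in finder.place_of(th,n)[:2]: print(n,th,round(r["conf"],2),np.round(r["centre"],1),unproj(c,r["centre"],z).round(4))
    for b in range(1,6):
        for r in finder.place_of(f"block{b}_mid",n): print(n,b,round(r["conf"],2),np.round(r["centre"],1),unproj(c,r["centre"],.018).round(4))
E
```

```text
top fixed_top 0.95 [368.1 183.8] [ 0.5891 -0.1722  0.062 ]
top fixed_top 0.61 [282.2 235. ] [0.4543 0.0596 0.062 ]
top jaw_top 0.8 [292.1 181.1] [0.5979 0.0315 0.062 ]
top jaw_tab 0.97 [271.1 175. ] [0.6186 0.0874 0.044 ]
top jaw_tab 0.19 [409.2 299.5] [ 0.2811 -0.2749  0.044 ]
top pad_face 0.38 [298.2 174.2] [0.6232 0.0127 0.03  ]
top press 0.57 [309.8 182.6] [ 0.605  -0.0217  0.    ]
top press 0.48 [336.6 181.1] [ 0.6088 -0.0978  0.    ]
top bar_grip 0.61 [181.6 226.1] [0.4832 0.3313 0.026 ]
top tray 0.79 [428.2 235.3] [ 0.4526 -0.3514  0.    ]
top pencil_holder 0.87 [175.1 139.8] [0.7313 0.3592 0.    ]
top mug 0.79 [144.7 279.7] [0.3396 0.4351 0.    ]
top ink_tin 0.74 [336.6 180.8] [ 0.6096 -0.0979  0.    ]
top ink_tin 0.68 [410.4 297.8] [ 0.281 -0.293  0.   ]
top tape_roll 0.72 [125.1 170.9] [0.6424 0.4974 0.    ]
top bookmark_mid 0.72 [401.1 140.3] [ 0.7258 -0.2864  0.002 ]
top bookmark_mid 0.26 [174.5 141.5] [0.7258 0.3603 0.002 ]
top 1 0.61 [315.2 180.3] [ 0.6081 -0.0352  0.018 ]
top 1 0.57 [373.6 234.4] [ 0.4557 -0.1931  0.018 ]
top 1 0.21 [235.9 240.3] [0.4436 0.1851 0.018 ]
[... 574 characters left out ...]
6] [ 0.6057 -0.0923  0.024 ]
scene eraser_mid 0.39 [126.8 246.6] [ 0.2956 -0.2915  0.024 ]
scene tray 0.75 [147.6 300.9] [ 0.4562 -0.3354  0.    ]
scene pencil_holder 0.81 [408.7 223.4] [0.7326 0.3502 0.    ]
scene mug 0.83 [329.6 138.9] [0.3357 0.4389 0.    ]
scene ink_tin 0.67 [127.6 244.7] [ 0.2728 -0.2811  0.    ]
scene tape_roll 0.78 [412.7 179. ] [0.6311 0.4983 0.    ]
scene bookmark_mid 0.93 [232.2 362.2] [ 0.7211 -0.2791  0.002 ]
scene 1 0.87 [195.6 263.6] [ 0.4559 -0.1862  0.018 ]
scene 2 0.67 [296.6 189.3] [0.4389 0.1906 0.018 ]
scene 3 0.62 [174.1 347.6] [ 0.6113 -0.36    0.018 ]
scene 5 0.93 [245.4 230.1] [ 0.4565 -0.0193  0.018 ]
scene 5 0.59 [272.1 214.1] [0.4622 0.0734 0.018 ]
```

```bash
cat >> h.py <<'E'
def near_mask(thing,n,uv):
    best=None
    for r in finder.masks_of(thing,n):
        m=r["mask"]; ys,xs=np.nonzero(m)
        if len(xs)==0: continue
        d=np.hypot(xs.mean()-uv[0],ys.mean()-uv[1])
        if d<15 and (best is None or r["conf"]>best[1]): best=(m,r["conf"])
    return best
def boxfit(thing,dims,z0,x,y,yaw=None,cams=("top","scene"),fresh=True):
    ms=[]
    for n in cams:
        if fresh: optics.capture(n)
        c=cam(n); b=near_mask(thing,n,proj(c,[x,y,z0+dims[2]/2])[0])
        if b is None: print(thing,n,"no mask"); continue
        ms.append((c,b[0]))
    if not ms: return None
    return np.round(fit(ms,dims,z0,x,y,yaw),4)
E
python3 - <<'E'
from h import *
optics.capture("top");optics.capture("scene")
for b,x,y,w in((1,.4557,-.19,26),(2,.4445,.186,28),(3,.61,-.356,30),(5,.4617,.066,34)):
  for cs in(("top",),("scene",),("top","scene")):
    print(b,cs,boxfit(f"block{b}_mid",(.064,w/1e3,.036),0,x,y,None,cs,False))
for cs in(("top",),("scene",),("top","scene")):
    print("eraser",boxfit("eraser_mid",(.026,.06,.024),.012,.606,-.095,None,cs,False))
    print("tray",boxfit("tray",(.12,.10,.022),.0,.454,-.343,None,cs,False))
for n,x0,y0,x1,y1 in(("top",220,140,390,250),("scene",180,170,370,320)):
    im=optics.capture(n)[y0:y1,x0:x1]; cv2.imwrite(f"pics/{n}1.png",cv2.resize(im,None,fx=4,fy=4,interpolation=cv2.INTER_CUBIC))
E
```

```text
1 ('top',) [  0.457   -0.1942 -19.4605   0.0715]
block1_mid scene no mask
1 ('scene',) None
block1_mid scene no mask
1 ('top', 'scene') [  0.457   -0.1942 -19.4605   0.0715]
2 ('top',) [ 0.4521  0.1868 33.377   0.1376]
2 ('scene',) [ 0.449   0.1863 34.3784  0.0711]
2 ('top', 'scene') [ 0.45    0.186  32.7504  0.1091]
3 ('top',) [  0.605   -0.3596 -19.7784   0.1016]
3 ('scene',) [  0.6028  -0.3598 -16.6203   0.0934]
3 ('top', 'scene') [  0.6047  -0.3599 -17.5457   0.1093]
5 ('top',) [ 0.4591  0.0683 -5.3354  0.0673]
block5_mid scene no mask
5 ('scene',) None
block5_mid scene no mask
5 ('top', 'scene') [ 0.4591  0.0683 -5.3354  0.0673]
eraser [  0.6045  -0.0937 -16.938    0.1073]
tray top no mask
tray None
eraser [  0.6021  -0.0933 -15.4629   0.114 ]
tray [ 0.447  -0.3412 11.4421  0.0253]
eraser [  0.6038  -0.0945 -17.004    0.1261]
tray top no mask
tray [ 0.447  -0.3412 11.4421  0.0253]
```

View pics/top1.png

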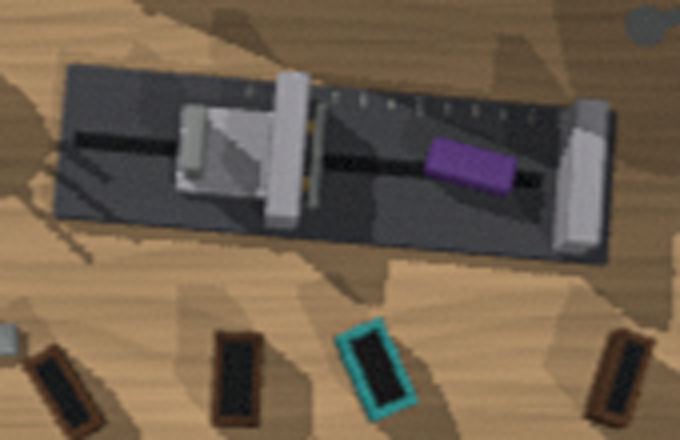

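View pics/scene1.png

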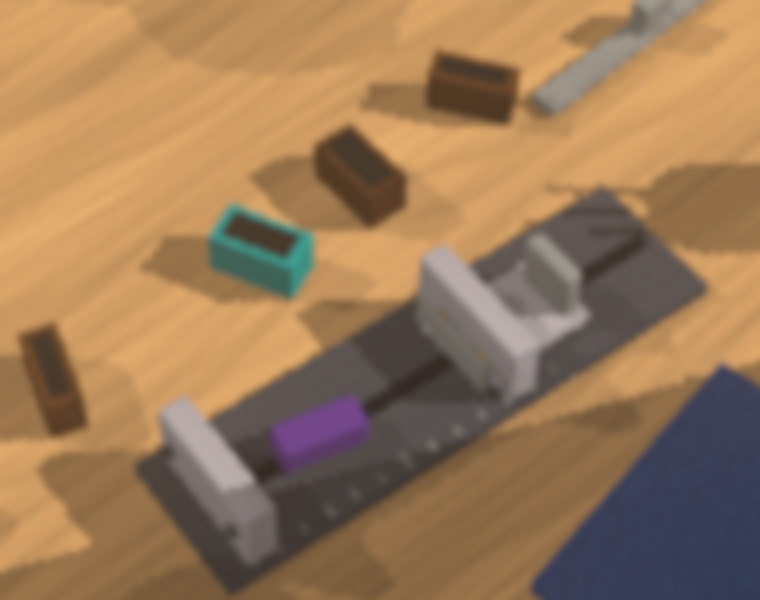

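```bash
python3 - <<'E'
from h import *
from scipy.optimize import least_squares
loc=np.array([[.055,.225],[-.055,.225],[-.055,-.165],[.055,-.165]])
ct,cs=cam("top"),cam("scene")
T=np.array([[237,156.25],[233.75,194.25],[371.25,205.75],[373.25,167.5]])
S=np.array([[356.75,241.75],[330.75,217],[214.5,286.25],[238.75,318]])
def W(p):
    a=np.radians(p[2]); R=np.array([[np.cos(a),-np.sin(a)],[np.sin(a),np.cos(a)]])
    return np.c_[loc@R.T+p[:2],np.full(4,.012)]
for nm,prs in(("top",[(ct,T)]),("scene",[(cs,S)]),("both",[(ct,T),(cs,S)])):
    r=least_squares(lambda p:np.concatenate([(proj(c,W(p))-U).ravel() for c,U in prs]),[.604,-.022,-6.])
    print(nm,r.x.round(4),r.fun.round(1))
E
```

```text
top [ 0.6052 -0.0342 -5.2231] [-0.8 -0.4 -1.2  0.2  0.9  0.2  1.  -0.1]
scene [ 0.6089 -0.0323 -5.198 ] [ 1.  -0.5  0.4 -0.9 -0.7  0.5 -0.5  0.4]
both [ 0.6071 -0.0331 -5.1976] [-1.2 -1.  -1.6 -0.4  0.5 -0.5  0.6 -0.8  0.3 -0.7 -0.2 -1.1 -1.4  0.2
 -1.2  0.1]
```

```bash
python3 - <<'E'
from h import *
go(.604,-.094,.23,-17)
E
```

```text
tcp [0.2947 0.6072 0.2006] rot [-180.     -0.   -115.88] t 3.45 F [-0.6 -0.8 -1.6] w 0.0876
  xyz shift first(tool mm): [ 495.9 -584.4  -29.4]
  wz:  81.1  joint6 -16.5
```

```bash
python3 -m crank '[{"dx":33,"dy":-39,"dz":-3},{"dx":33,"dy":-39,"dz":-3},{"dx":33,"dy":-39,"dz":-3},{"dx":33,"dy":-39,"dz":-3},{"dx":33,"dy":-39,"dz":-3},{"dx":33,"dy":-39,"dz":-3},{"dx":33,"dy":-39,"dz":-3},{"dx":33,"dy":-39,"dz":-3},{"dx":33,"dy":-39,"dz":-3},{"dx":33,"dy":-39,"dz":-3}]'; python3 -m crank '[{"dx":33,"dy":-39},{"dx":33,"dy":-39},{"dx":33,"dy":-39},{"dx":33,"dy":-39},{"dx":33,"dy":-39},{"wz":10},{"wz":10},{"wz":10},{"wz":10},{"wz":10}]'; python3 -m crank '[{"wz":10},{"wz":10},{"wz":10.5},{"dx":0}]'
python3 - <<'E'
from h import *
cv2.imwrite("pics/w1.png",optics.capture("wrist")); go(.604,-.094,.23,-17)
c=cam("wrist")
for th,z in(("eraser_mid",.024),("fixed_top",.062),("jaw_top",.062),("jaw_tab",.044),("pad_face",.03),("press",0)):
    for r in finder.place_of(th,"wrist")[:2]: print(th,round(r["conf"],2),np.round(r["centre"],1),unproj(c,r["centre"],z).round(4))
print(boxfit("eraser_mid",(.026,.06,.024),.012,.606,-.095,None,("wrist",),False))
E
```

```text
tcp [0.2947 0.6072 0.2005] rot [-180.     -0.   -115.89] t 3.5 F [-0.3  0.2 -0.1] w 0.0878
  xyz shift first(tool mm): [ 495.8 -584.4  -29.5]
  wz:  81.1  joint6 -16.5
jaw_top 0.53 [416.4  54.1] [0.3479 0.4579 0.062 ]
eraser_mid wrist no mask
Nonevalidation failed for argument at $[0]...
validation failed for argument at $[0]...
validation failed for argument at $[0]...
```

View pics/w1.png

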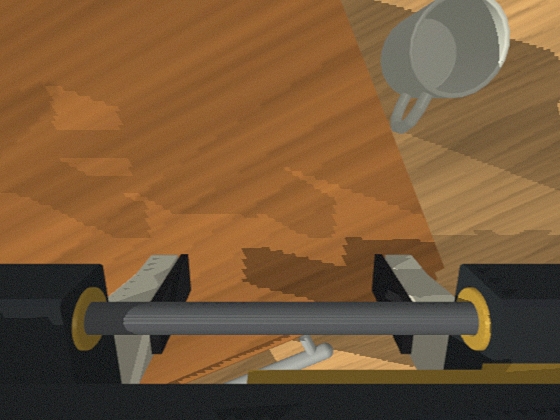

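```bash
python3 -m crank '[{"dx":33,"dy":-39,"dz":-3,"wx":0,"wy":0,"wz":0,"hand":100}]'; python3 -m crank --help
```

```text
time_s: 3.98
tcp_pos: [0.3146, 0.5617, 0.2023]
eef_rot: [-180.0, -0.1, -115.7]
contact_force: [0.4, -0.7, 0.4]
gripper_width: 0.0877invalid input: not JSON, or not a number
```

```bash
python3 -m crank '[{"dx":33,"dy":-39,"dz":-3,"wx":0,"wy":0,"wz":0,"hand":100},{"dx":33,"dy":-39,"dz":-3,"wx":0,"wy":0,"wz":0,"hand":100},{"dx":33,"dy":-39,"dz":-3,"wx":0,"wy":0,"wz":0,"hand":100},{"dx":33,"dy":-39,"dz":-3,"wx":0,"wy":0,"wz":0,"hand":100},{"dx":33,"dy":-39,"dz":-3,"wx":0,"wy":0,"wz":0,"hand":100},{"dx":33,"dy":-39,"dz":-3,"wx":0,"wy":0,"wz":0,"hand":100},{"dx":33,"dy":-39,"dz":-3,"wx":0,"wy":0,"wz":0,"hand":100},{"dx":33,"dy":-39,"dz":-3,"wx":0,"wy":0,"wz":0,"hand":100},{"dx":33,"dy":-39,"dz":-3,"wx":0,"wy":0,"wz":0,"hand":100}]'; python3 -m crank '[{"dx":33,"dy":-39,"dz":0,"wx":0,"wy":0,"wz":0,"hand":100},{"dx":33,"dy":-39,"dz":0,"wx":0,"wy":0,"wz":0,"hand":100},{"dx":33,"dy":-39,"dz":0,"wx":0,"wy":0,"wz":0,"hand":100},{"dx":33,"dy":-39,"dz":0,"wx":0,"wy":0,"wz":0,"hand":100},{"dx":33,"dy":-39,"dz":0,"wx":0,"wy":0,"wz":10,"hand":100},{"dx":0,"dy":0,"dz":0,"wx":0,"wy":0,"wz":10,"hand":100},{"dx":0,"dy":0,"dz":0,"wx":0,"wy":0,"wz":10,"hand":100},{"dx":0,"dy":0,"dz":0,"wx":0,"wy":0,"wz":10,"hand":100},{"dx":0,"dy":0,"dz":0,"wx":0,"wy":0,"wz":10,"hand":100},{"dx":0,"dy":0,"dz":0,"wx":0,"wy":0,"wz":10,"hand":100}]'; python3 -m crank '[{"dx":0,"dy":0,"dz":0,"wx":0,"wy":0,"wz":10,"hand":100},{"dx":0,"dy":0,"dz":0,"wx":0,"wy":0,"wz":10.5,"hand":100},{"dx":0,"dy":0,"dz":0,"wx":0,"wy":0,"wz":0,"hand":100}]'
python3 - <<'E'
from h import *
cv2.imwrite("pics/w2.png",optics.capture("wrist")); go(.604,-.094,.23,-17)
c=cam("wrist")
for th,z in(("eraser_mid",.024),("fixed_top",.062),("jaw_top",.062),("jaw_tab",.044),("pad_face",.03),("press",0)):
    for r in finder.place_of(th,"wrist")[:2]: print(th,round(r["conf"],2),np.round(r["centre"],1),unproj(c,r["centre"],z).round(4))
print(boxfit("eraser_mid",(.026,.06,.024),.012,.606,-.095,None,("wrist",),False))
E
```

```text
time_s: 5.1
tcp_pos: [0.502, 0.1386, 0.2311]
eef_rot: [-180.0, 0.0, -115.9]
contact_force: [1.0, -0.1, 0.8]
gripper_width: 0.0879
time_s: 6.35
tcp_pos: [0.6049, -0.0935, 0.2306]
eef_rot: [-180.0, 0.0, -176.2]
contact_force: [0.1, 0.1, 0.0]
gripper_width: 0.0872
time_s: 6.72
tcp_pos: [0.6049, -0.0935, 0.2306]
eef_rot: [-180.0, 0.0, 163.7]
contact_force: [-0.1, -0.7, 0.5]
gripper_width: 0.0875
tcp [ 0.6049 -0.0935  0.2306] rot [1.8000e+02 1.0000e-02 1.6384e+02] t 6.78 F [-0.   0.1  0.1] w 0.0879
  xyz shift first(tool mm): [ 0.7 -0.7  0.6]
  wz:  0.8  joint6 -25.6
eraser_mid 0.8 [280.3 175.2] [ 0.6052 -0.0922  0.024 ]
fixed_top 0.56 [271.6 101.3] [ 0.5913 -0.1691  0.062 ]
jaw_top 0.7 [309.  291.7] [0.6086 0.0328 0.062 ]
jaw_tab 0.58 [314.1 328.4] [0.6166 0.0921 0.044 ]
pad_face 0.87 [302.9 261.7] [0.6079 0.0115 0.03  ]
press 0.56 [293.7 220.5] [ 0.6065 -0.0297  0.    ]
[  0.601   -0.0962 -17.4152   0.0628]
```

View pics/w2.png

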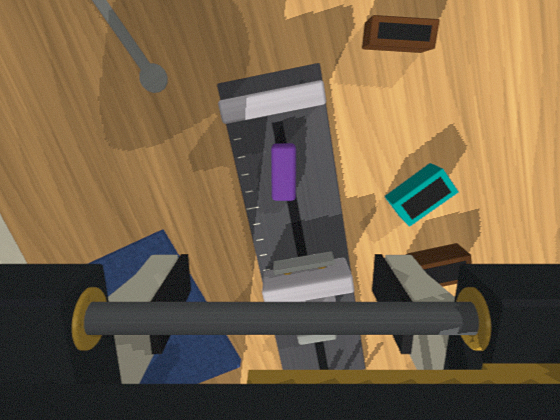

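```bash
python3 - <<'E'
from h import *
c=cam("wrist")
im=cv2.imread("pics/w2.png")[50:380,200:380]; cv2.imwrite("pics/w2c.png",cv2.resize(im,None,fx=3,fy=3,interpolation=cv2.INTER_CUBIC)[:600])
for uv in((218,85),(319,65)): print(unproj(c,uv,.012).round(4))
for p in [(.607,-.033,-5.2)]:
    a=np.radians(p[2])
    for l in((.055,-.165),(-.055,-.165)): print(l,p[0]+np.cos(a)*l[0]-np.sin(a)*l[1],p[1]+np.sin(a)*l[0]+np.cos(a)*l[1])
E
```

```text
[ 0.6416 -0.2002  0.012 ]
[ 0.5353 -0.1895  0.012 ]
(0.055, -0.165) 0.6468192661912446 -0.20230571768251304
(-0.055, -0.165) 0.5372719823434879 -0.1923361338607572
```

View pics/w2c.png

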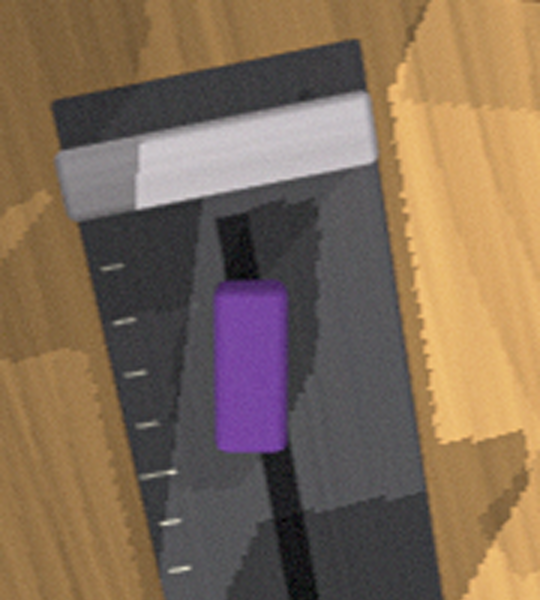

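```bash
python3 -m crank '[{"dx":1,"dy":0,"dz":50,"wx":0,"wy":0,"wz":1,"hand":100},{"dx":0,"dy":0,"dz":50,"wx":0,"wy":0,"wz":0,"hand":80},{"dx":0,"dy":0,"dz":50,"wx":0,"wy":0,"wz":0,"hand":80},{"dx":0,"dy":0,"dz":40,"wx":0,"wy":0,"wz":0,"hand":80},{"dx":0,"dy":0,"dz":24,"wx":0,"wy":0,"wz":0,"hand":80},{"dx":0,"dy":0,"dz":0,"wx":0,"wy":0,"wz":0,"hand":80},{"dx":0,"dy":0,"dz":0,"wx":0,"wy":0,"wz":0,"hand":0},{"dx":0,"dy":0,"dz":0,"wx":0,"wy":0,"wz":0,"hand":0},{"dx":0,"dy":0,"dz":0,"wx":0,"wy":0,"wz":0,"hand":0},{"dx":0,"dy":0,"dz":0,"wx":0,"wy":0,"wz":0,"hand":0}]' 25
```

```text
time_s: 8.38
tcp_pos: [0.6042, -0.0932, 0.0172]
eef_rot: [180.0, 0.1, 162.6]
contact_force: [0.1, -0.3, -0.4]
gripper_width: 0.0358
```

```bash
python3 -m crank '[{"dx":0,"dy":0,"dz":0,"wx":0,"wy":0,"wz":0,"hand":0},{"dx":0,"dy":0,"dz":0,"wx":0,"wy":0,"wz":0,"hand":0},{"dx":0,"dy":0,"dz":-30,"wx":0,"wy":0,"wz":0,"hand":0},{"dx":0,"dy":0,"dz":-50,"wx":0,"wy":0,"wz":0,"hand":0},{"dx":0,"dy":0,"dz":-40,"wx":0,"wy":0,"wz":0,"hand":0}]' 25
python3 - <<'E'
from h import *
cv2.imwrite("pics/w3.png",optics.capture("wrist"))
t=boxfit("tray",(.12,.10,.022),.0,.45,-.345,None,("top","scene"));print(t)
go(.449,-.342,.13,101)
E
```

```text
time_s: 9.0
tcp_pos: [0.6042, -0.0933, 0.1384]
eef_rot: [180.0, 0.0, 162.6]
contact_force: [-0.4, 0.4, -0.7]
gripper_width: 0.0005
[ 0.4484 -0.34   11.0547  0.0437]
tcp [ 0.6035 -0.0931  0.1363] rot [ 1.7999e+02 -2.0000e-02  1.6260e+02] t 9.25 F [-0.3 -0.7 -0.2] w 0.0006
  xyz shift first(tool mm): [  73.1 -283.7    6.2]
  wz:  61.6  joint6 -26.9
```

View pics/w3.png

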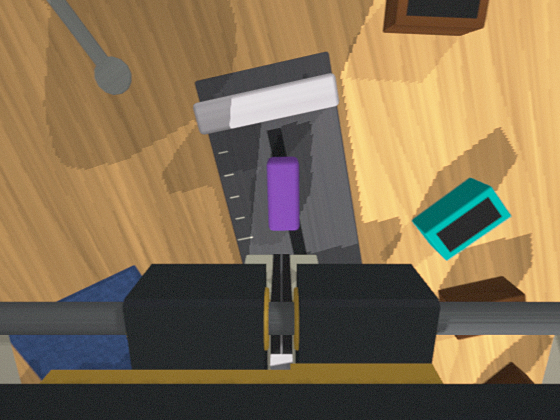

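```bash
python3 - <<'E'
from h import *
c=cam("wrist")
print(unproj(c,(283,156),.036),unproj(c,(283,218),.036),unproj(c,(283,193),.036),boxfit("eraser_mid",(.026,.06,.024),.012,.606,-.095,None,("top","scene")))
print(proj(c,[.604,-.094,.036]))
go(.604,-.094,.017,-17)
E
```

```text
[ 0.59037053 -0.1270218   0.036     ] [ 0.6054628  -0.07824922  0.036     ] [ 0.59918813 -0.09852662  0.036     ] [  0.6034  -0.0945 -12.4241   0.3455]
[[278.97529554 199.88017944]]
tcp [ 0.6032 -0.0933  0.1353] rot [-1.7995e+02 -1.1000e-01  1.6261e+02] t 9.45 F [ 0.  -0.3  0.7] w 0.0006
  xyz shift first(tool mm): [ -1.2  -0.4 118.3]
  wz:  -0.4  joint6 -26.9
```

```bash
python3 -m crank '[{"dx":1,"dy":2,"dz":0,"wx":0,"wy":0,"wz":0,"hand":70},{"dx":0,"dy":0,"dz":40,"wx":0,"wy":0,"wz":0,"hand":70},{"dx":0,"dy":0,"dz":0,"wx":0,"wy":0,"wz":0,"hand":70},{"dx":0,"dy":0,"dz":0,"wx":0,"wy":0,"wz":0,"hand":70},{"dx":0,"dy":0,"dz":0,"wx":0,"wy":0,"wz":0,"hand":70},{"dx":0,"dy":0,"dz":40,"wx":0,"wy":0,"wz":0,"hand":70},{"dx":0,"dy":0,"dz":30,"wx":0,"wy":0,"wz":0,"hand":70},{"dx":0,"dy":0,"dz":9,"wx":0,"wy":0,"wz":0,"hand":70},{"dx":0,"dy":0,"dz":0,"wx":0,"wy":0,"wz":0,"hand":70}]' 40; python3 - <<'E'
from h import *
go(.602,-.096,.0135,-17)
E
```

```text
time_s: 10.58
tcp_pos: [0.604, -0.0911, 0.0181]
eef_rot: [-180.0, 0.0, 162.6]
contact_force: [0.3, 0.2, 0.0]
gripper_width: 0.0614
tcp [ 0.604  -0.0911  0.0181] rot [-1.7999e+02  2.0000e-02  1.6263e+02] t 10.57 F [0.3 0.2 0. ] w 0.0614
  xyz shift first(tool mm): [ 0.5 -5.3  4.6]
  wz:  -0.4  joint6 -27.1
```

```bash
python3 -m crank '[{"dx":0,"dy":-5,"dz":4.5,"wx":0,"wy":0,"wz":0,"hand":70},{"dx":0,"dy":0,"dz":0,"wx":0,"wy":0,"wz":0,"hand":0},{"dx":0,"dy":0,"dz":0,"wx":0,"wy":0,"wz":0,"hand":0},{"dx":0,"dy":0,"dz":0,"wx":0,"wy":0,"wz":0,"hand":0},{"dx":0,"dy":0,"dz":0,"wx":0,"wy":0,"wz":0,"hand":0},{"dx":0,"dy":0,"dz":0,"wx":0,"wy":0,"wz":0,"hand":0},{"dx":0,"dy":0,"dz":0,"wx":0,"wy":0,"wz":0,"hand":0}]' 40
```

```text
time_s: 11.45
tcp_pos: [0.6021, -0.0958, 0.013]
eef_rot: [-180.0, -0.0, 162.6]
contact_force: [-0.2, 0.6, -0.2]
gripper_width: 0.007
```

```bash
python3 - <<'E'
from h import *
cv2.imwrite("pics/w4.png",optics.capture("wrist"))
cv2.imwrite("pics/s4.png",cv2.resize(optics.capture("scene")[170:320,180:370],None,fx=4,fy=4))
print(get_state()["gripper_width"])
E
```

```text
0.002159489997780149
```

View pics/w4.png

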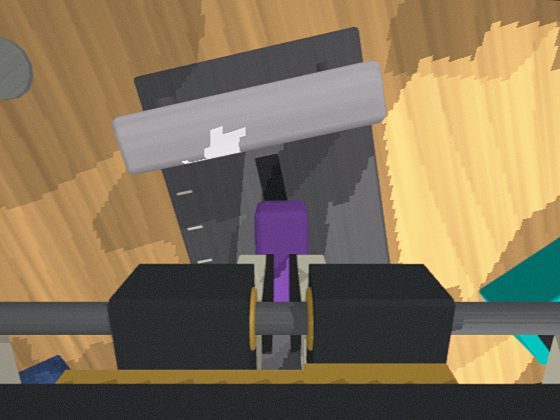

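View pics/s4.png

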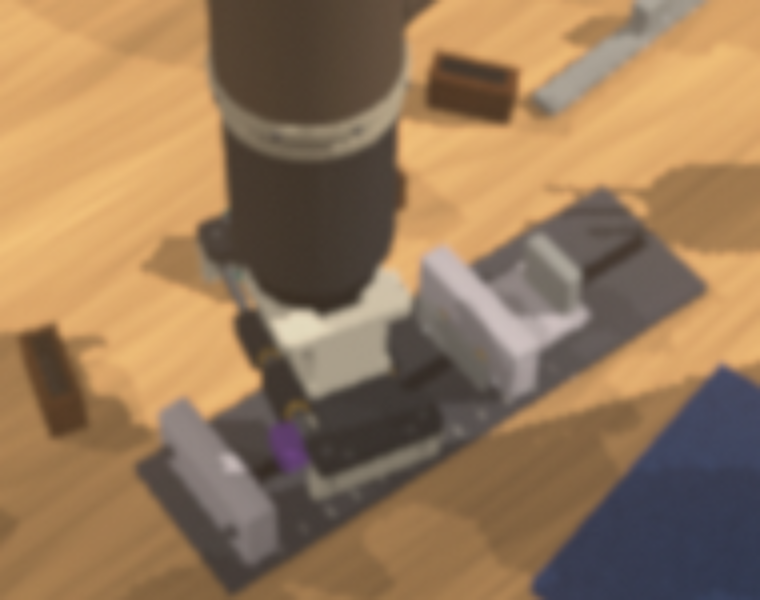

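```bash
python3 -m crank '[{"dx":0,"dy":0,"dz":0,"wx":0,"wy":0,"wz":0,"hand":45},{"dx":0,"dy":0,"dz":0,"wx":0,"wy":0,"wz":0,"hand":45},{"dx":0,"dy":0,"dz":0,"wx":0,"wy":0,"wz":0,"hand":45},{"dx":0,"dy":0,"dz":0,"wx":0,"wy":0,"wz":0,"hand":45},{"dx":0,"dy":0,"dz":0,"wx":0,"wy":0,"wz":0,"hand":45}]' 5;python3 - <<'E'
from h import *
cv2.imwrite("pics/w5.png",optics.capture("wrist"))
E
python3 -m crank '[{"dx":0,"dy":0,"dz":0,"wx":0,"wy":0,"wz":0,"hand":20},{"dx":0,"dy":0,"dz":0,"wx":0,"wy":0,"wz":0,"hand":20},{"dx":0,"dy":0,"dz":0,"wx":0,"wy":0,"wz":0,"hand":20},{"dx":0,"dy":0,"dz":0,"wx":0,"wy":0,"wz":0,"hand":20}]' 5;python3 - <<'E'
from h import *
cv2.imwrite("pics/w6.png",optics.capture("wrist"))
E
```

```text
time_s: 12.18
tcp_pos: [0.6021, -0.0958, 0.0131]
eef_rot: [-180.0, -0.0, 162.6]
contact_force: [-0.0, -0.2, 0.4]
gripper_width: 0.0389
time_s: 12.72
tcp_pos: [0.6021, -0.0958, 0.0131]
eef_rot: [-180.0, 0.0, 162.6]
contact_force: [-0.1, 0.8, -0.2]
gripper_width: 0.0179
```

View pics/w5.png

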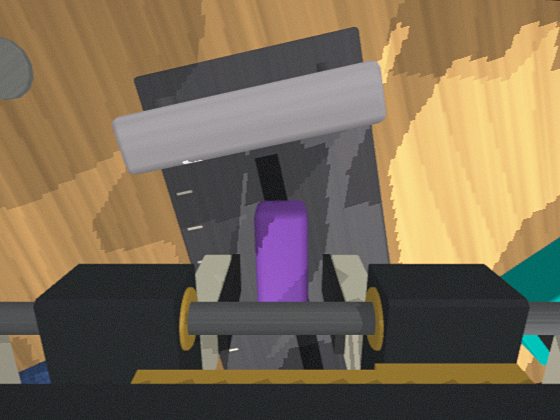

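View pics/w6.png

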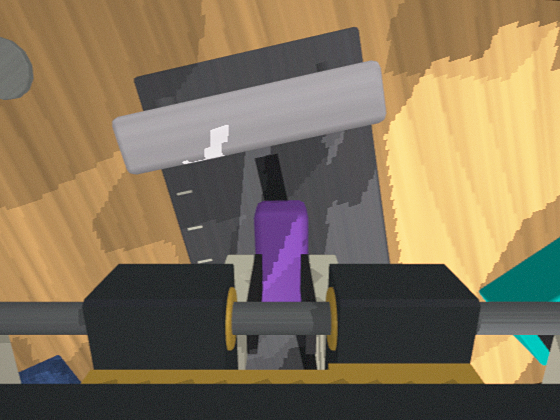

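```bash
python3 -m crank '[{"dx":0,"dy":0,"dz":0,"wx":0,"wy":0,"wz":0,"hand":50},{"dx":0,"dy":0,"dz":0,"wx":0,"wy":0,"wz":0,"hand":50},{"dx":0,"dy":0,"dz":0,"wx":0,"wy":0,"wz":0,"hand":50},{"dx":0,"dy":0,"dz":1,"wx":0,"wy":0,"wz":0,"hand":50},{"dx":0,"dy":0,"dz":0,"wx":0,"wy":0,"wz":0,"hand":50}]' 5; python3 -m crank '[{"dx":0,"dy":0,"dz":1,"wx":0,"wy":0,"wz":0,"hand":50},{"dx":0,"dy":0,"dz":0,"wx":0,"wy":0,"wz":0,"hand":50}]';python3 -m crank '[{"dx":0,"dy":0,"dz":1,"wx":0,"wy":0,"wz":0,"hand":50},{"dx":0,"dy":0,"dz":0,"wx":0,"wy":0,"wz":0,"hand":50}]'
```

```text
time_s: 13.4
tcp_pos: [0.602, -0.0958, 0.0119]
eef_rot: [-180.0, -0.0, 162.6]
contact_force: [-0.3, -0.2, -0.4]
gripper_width: 0.0434
time_s: 13.65
tcp_pos: [0.602, -0.0957, 0.011]
eef_rot: [-180.0, -0.0, 162.6]
contact_force: [0.1, -0.3, 0.0]
gripper_width: 0.0438
time_s: 13.9
tcp_pos: [0.602, -0.0958, 0.01]
eef_rot: [-180.0, -0.0, 162.6]
contact_force: [0.6, -0.7, -0.4]
gripper_width: 0.0439
```

```bash
for i in 1 2; do python3 -m crank '[{"dx":0,"dy":0,"dz":2,"wx":0,"wy":0,"wz":0,"hand":50},{"dx":0,"dy":0,"dz":0,"wx":0,"wy":0,"wz":0,"hand":50}]' | grep -E "tcp|force"; done
```

```text
tcp_pos: [0.6019, -0.0958, 0.0079]
contact_force: [0.3, -0.5, -0.1]
tcp_pos: [0.6019, -0.0958, 0.0058]
contact_force: [-0.2, 0.2, -0.6]
```

```bash
python3 -m crank '[{"dx":0,"dy":0,"dz":2,"wx":0,"wy":0,"wz":0,"hand":50},{"dx":0,"dy":0,"dz":0,"wx":0,"wy":0,"wz":0,"hand":50}]'; python3 -m crank '[{"dx":0,"dy":0,"dz":2,"wx":0,"wy":0,"wz":0,"hand":50},{"dx":0,"dy":0,"dz":0,"wx":0,"wy":0,"wz":0,"hand":50}]'
```

```text
time_s: 14.65
tcp_pos: [0.6019, -0.0958, 0.0039]
eef_rot: [-180.0, -0.0, 162.6]
contact_force: [-0.6, 0.6, -0.8]
gripper_width: 0.0437
time_s: 14.9
tcp_pos: [0.602, -0.0958, 0.0019]
eef_rot: [-180.0, -0.0, 162.6]
contact_force: [-0.2, -0.4, -0.4]
gripper_width: 0.0441
```

```bash
python3 - <<'E'
from h import *
cv2.imwrite("pics/w7.png",optics.capture("wrist"))
cv2.imwrite("pics/s7.png",cv2.resize(optics.capture("scene")[220:320,200:320],None,fx=6,fy=6,interpolation=cv2.INTER_CUBIC))
E
```

```text
(no output)
```

View pics/w7.png

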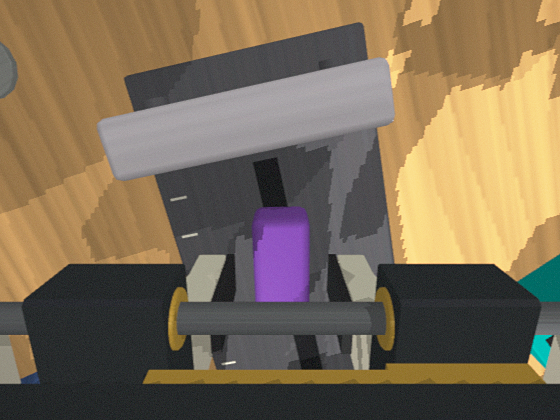

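View pics/s7.png

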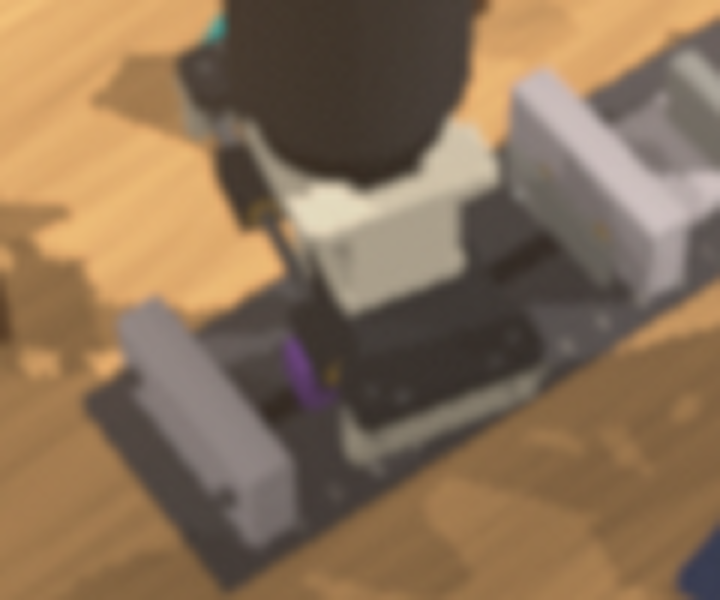

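```bash
python3 -m crank '[{"dx":0,"dy":0,"dz":4,"wx":0,"wy":0,"wz":0,"hand":50},{"dx":0,"dy":0,"dz":0,"wx":0,"wy":0,"wz":0,"hand":50}]'; python3 -m crank '[{"dx":0,"dy":0,"dz":3,"wx":0,"wy":0,"wz":0,"hand":50},{"dx":0,"dy":0,"dz":0,"wx":0,"wy":0,"wz":0,"hand":50}]';python3 -m crank '[{"dx":0,"dy":0,"dz":2,"wx":0,"wy":0,"wz":0,"hand":50},{"dx":0,"dy":0,"dz":0,"wx":0,"wy":0,"wz":0,"hand":50}]'
```

```text
time_s: 15.25
tcp_pos: [0.6017, -0.0958, -0.0024]
eef_rot: [-180.0, -0.0, 162.6]
contact_force: [-0.1, 0.7, 0.2]
gripper_width: 0.0438
time_s: 15.5
tcp_pos: [0.6018, -0.0958, -0.0053]
eef_rot: [-180.0, -0.0, 162.6]
contact_force: [-0.8, 0.2, 0.7]
gripper_width: 0.0438
time_s: 15.75
tcp_pos: [0.602, -0.0958, -0.0071]
eef_rot: [-180.0, -0.0, 162.6]
contact_force: [-0.2, -0.2, -0.3]
gripper_width: 0.0438
```

Try closing here at moderate force and watch whether the width stops.

```bash
python3 -m crank '[{"dx":0,"dy":0,"dz":0,"wx":0,"wy":0,"wz":0,"hand":15},{"dx":0,"dy":0,"dz":0,"wx":0,"wy":0,"wz":0,"hand":15},{"dx":0,"dy":0,"dz":0,"wx":0,"wy":0,"wz":0,"hand":15},{"dx":0,"dy":0,"dz":0,"wx":0,"wy":0,"wz":0,"hand":15}]' 8
```

```text
time_s: 16.25
tcp_pos: [0.6021, -0.0958, -0.0069]
eef_rot: [180.0, 0.0, 162.6]
contact_force: [-0.3, 0.5, 0.4]
gripper_width: 0.026
```

```bash
python3 -m crank '[{"dx":0,"dy":0,"dz":2,"wx":0,"wy":0,"wz":0,"hand":15},{"dx":0,"dy":0,"dz":0,"wx":0,"wy":0,"wz":0,"hand":15}]' 8; python3 -m crank '[{"dx":0,"dy":0,"dz":2,"wx":0,"wy":0,"wz":0,"hand":15},{"dx":0,"dy":0,"dz":0,"wx":0,"wy":0,"wz":0,"hand":15}]' ; python3 -m crank '[{"dx":0,"dy":0,"dz":1,"wx":0,"wy":0,"wz":0,"hand":15},{"dx":0,"dy":0,"dz":0,"wx":0,"wy":0,"wz":0,"hand":15}]'
```

```text
time_s: 16.5
tcp_pos: [0.6022, -0.0958, -0.0081]
eef_rot: [-180.0, 0.0, 162.6]
contact_force: [-2.4, 0.3, 6.3]
gripper_width: 0.0258
time_s: 16.75
tcp_pos: [0.6022, -0.0958, -0.0099]
eef_rot: [-180.0, 0.0, 162.6]
contact_force: [-2.7, 0.8, 9.9]
gripper_width: 0.0255
time_s: 17.0
tcp_pos: [0.6022, -0.0959, -0.0107]
eef_rot: [-180.0, 0.0, 162.7]
contact_force: [-3.4, 1.2, 11.9]
gripper_width: 0.026
```

```bash
python3 -m crank '[{"dx":0,"dy":0,"dz":0,"wx":0,"wy":0,"wz":0,"hand":5},{"dx":0,"dy":0,"dz":0,"wx":0,"wy":0,"wz":0,"hand":5},{"dx":0,"dy":0,"dz":-10,"wx":0,"wy":0,"wz":0,"hand":5},{"dx":0,"dy":0,"dz":-40,"wx":0,"wy":0,"wz":0,"hand":5},{"dx":0,"dy":0,"dz":-50,"wx":0,"wy":0,"wz":0,"hand":5},{"dx":0,"dy":0,"dz":-40,"wx":0,"wy":0,"wz":0,"hand":5},{"dx":0,"dy":0,"dz":0,"wx":0,"wy":0,"wz":0,"hand":5}]' 15
python3 - <<'E'
from h import *
cv2.imwrite("pics/w8.png",optics.capture("wrist"))
go(.449,-.342,.13,101)
E
```

```text
time_s: 17.88
tcp_pos: [0.6045, -0.0957, 0.1324]
eef_rot: [179.9, 0.4, 162.6]
contact_force: [-0.4, -0.0, -0.6]
gripper_width: 0.026
tcp [ 0.603  -0.0956  0.13  ] rot [179.9    0.19 162.6 ] t 17.93 F [ 0.4 -0.1 -1. ] w 0.0259
  xyz shift first(tool mm): [  73.3 -281.1   -0.7]
  wz:  61.6  joint6 -26.7
```

View pics/w8.png

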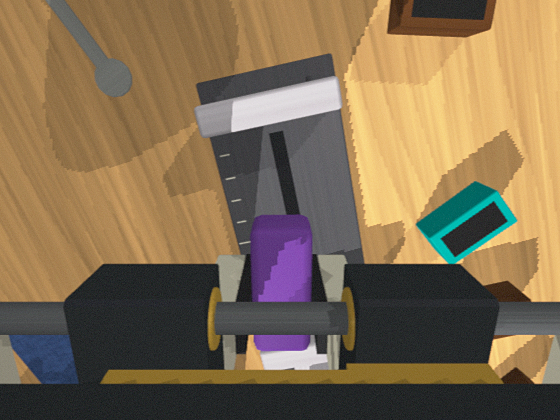

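```bash
python3 -m crank '[{"dx":12,"dy":-47,"dz":0,"wx":0,"wy":0,"wz":0,"hand":5},{"dx":12,"dy":-47,"dz":0,"wx":0,"wy":0,"wz":0,"hand":5},{"dx":12,"dy":-47,"dz":0,"wx":0,"wy":0,"wz":0,"hand":5},{"dx":12,"dy":-47,"dz":0,"wx":0,"wy":0,"wz":0,"hand":5},{"dx":12,"dy":-47,"dz":0,"wx":0,"wy":0,"wz":0,"hand":5},{"dx":13,"dy":-46,"dz":0,"wx":0,"wy":0,"wz":0,"hand":5},{"dx":0,"dy":0,"dz":0,"wx":0,"wy":0,"wz":-10,"hand":5},{"dx":0,"dy":0,"dz":0,"wx":0,"wy":0,"wz":-10,"hand":5},{"dx":0,"dy":0,"dz":0,"wx":0,"wy":0,"wz":-8.5,"hand":5},{"dx":0,"dy":0,"dz":0,"wx":0,"wy":0,"wz":0,"hand":5}]' 15
python3 - <<'E'
from h import *
cv2.imwrite("pics/w9.png",optics.capture("wrist"))
go(.4475,-.341,-.015,11)
E
```

```text
time_s: 19.18
tcp_pos: [0.4477, -0.3418, 0.1269]
eef_rot: [179.9, -0.1, -169.0]
contact_force: [0.3, 0.1, -0.9]
gripper_width: 0.0259
tcp [ 0.4478 -0.3419  0.1271] rot [ 1.7994e+02 -9.0000e-02 -1.6909e+02] t 19.23 F [ 1.1 -0.4 -0.9] w 0.0261
  xyz shift first(tool mm): [-1.000e-01  8.000e-01  1.421e+02]
  wz:  -0.1  joint6 28.4
```

View pics/w9.png

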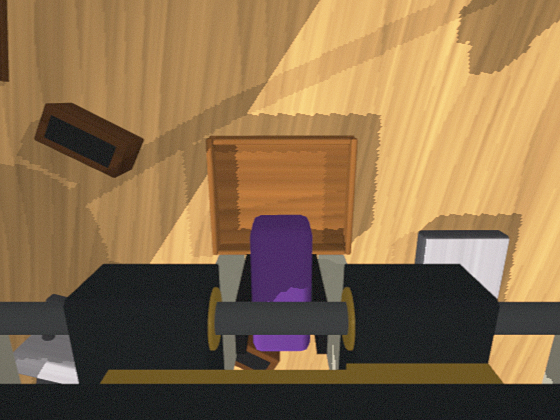

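```bash
python3 -m crank '[{"dx":0,"dy":0,"dz":45,"wx":0,"wy":0,"wz":0,"hand":5},{"dx":0,"dy":0,"dz":45,"wx":0,"wy":0,"wz":0,"hand":5},{"dx":0,"dy":0,"dz":35,"wx":0,"wy":0,"wz":0,"hand":5},{"dx":0,"dy":0,"dz":10,"wx":0,"wy":0,"wz":0,"hand":5},{"dx":0,"dy":0,"dz":0,"wx":0,"wy":0,"wz":0,"hand":5}]' 15;python3 -m crank '[{"dx":0,"dy":0,"dz":4,"wx":0,"wy":0,"wz":0,"hand":5},{"dx":0,"dy":0,"dz":0,"wx":0,"wy":0,"wz":0,"hand":5}]'
```

```text
time_s: 19.85
tcp_pos: [0.4484, -0.3421, -0.0071]
eef_rot: [180.0, -0.1, -169.0]
contact_force: [0.0, -0.5, -0.1]
gripper_width: 0.0255
time_s: 20.1
tcp_pos: [0.4491, -0.3423, -0.01]
eef_rot: [-180.0, 0.1, -168.9]
contact_force: [0.4, 0.4, -0.7]
gripper_width: 0.026
```

```bash
python3 -m crank '[{"dx":0,"dy":0,"dz":3,"wx":0,"wy":0,"wz":0,"hand":5},{"dx":0,"dy":0,"dz":0,"wx":0,"wy":0,"wz":0,"hand":5}]' 15;python3 -m crank '[{"dx":0,"dy":0,"dz":2,"wx":0,"wy":0,"wz":0,"hand":5},{"dx":0,"dy":0,"dz":0,"wx":0,"wy":0,"wz":0,"hand":5}]'
```

```text
time_s: 20.35
tcp_pos: [0.4485, -0.3421, -0.0138]
eef_rot: [-180.0, 0.0, -168.9]
contact_force: [0.3, 0.4, -0.1]
gripper_width: 0.0258
time_s: 20.6
tcp_pos: [0.4483, -0.3421, -0.0161]
eef_rot: [180.0, -0.0, -168.9]
contact_force: [0.8, -0.3, -0.6]
gripper_width: 0.0263
```

```bash
python3 -m crank '[{"dx":0,"dy":0,"dz":1,"wx":0,"wy":0,"wz":0,"hand":5},{"dx":0,"dy":0,"dz":0,"wx":0,"wy":0,"wz":0,"hand":50},{"dx":0,"dy":0,"dz":0,"wx":0,"wy":0,"wz":0,"hand":50},{"dx":0,"dy":0,"dz":0,"wx":0,"wy":0,"wz":0,"hand":50},{"dx":0,"dy":0,"dz":2,"wx":0,"wy":0,"wz":0,"hand":50},{"dx":0,"dy":0,"dz":0,"wx":0,"wy":0,"wz":0,"hand":50}]' ;python3 -m crank '[{"dx":0,"dy":0,"dz":2,"wx":0,"wy":0,"wz":0,"hand":50},{"dx":0,"dy":0,"dz":0,"wx":0,"wy":0,"wz":0,"hand":50}]';python3 -m crank '[{"dx":0,"dy":0,"dz":2,"wx":0,"wy":0,"wz":0,"hand":50},{"dx":0,"dy":0,"dz":0,"wx":0,"wy":0,"wz":0,"hand":50}]'
```

```text
time_s: 21.35
tcp_pos: [0.4483, -0.342, -0.0191]
eef_rot: [180.0, -0.0, -168.9]
contact_force: [0.0, 0.4, 0.3]
gripper_width: 0.0441
time_s: 21.6
tcp_pos: [0.4486, -0.3422, -0.0207]
eef_rot: [-180.0, 0.0, -168.9]
contact_force: [-0.9, 1.9, 4.4]
gripper_width: 0.0441
time_s: 21.85
tcp_pos: [0.4486, -0.3423, -0.0208]
eef_rot: [-180.0, 0.0, -168.8]
contact_force: [-5.0, 6.5, 24.1]
gripper_width: 0.0439
```

```bash
python3 -m crank '[{"dx":0,"dy":0,"dz":-50,"wx":0,"wy":0,"wz":0,"hand":50},{"dx":0,"dy":0,"dz":-50,"wx":0,"wy":0,"wz":0,"hand":50},{"dx":0,"dy":0,"dz":-50,"wx":0,"wy":0,"wz":0,"hand":50},{"dx":0,"dy":0,"dz":-20,"wx":0,"wy":0,"wz":0,"hand":50},{"dx":0,"dy":0,"dz":0,"wx":0,"wy":0,"wz":0,"hand":50}]'
python3 - <<'E'
from h import *
cv2.imwrite("pics/w10.png",optics.capture("wrist"))
go(.61,.05,.15,-95.5)
E
```

```text
time_s: 22.48
tcp_pos: [0.4495, -0.3425, 0.149]
eef_rot: [-179.9, 0.2, -168.9]
contact_force: [-0.7, -0.8, -0.8]
gripper_width: 0.0435
tcp [ 0.4487 -0.3421  0.1474] rot [-1.7998e+02  8.0000e-02 -1.6890e+02] t 22.52 F [-0.1  0.8 -0.5] w 0.0439
  xyz shift first(tool mm): [-233.8  353.7   -2.4]
  wz:  -73.4  joint6 28.6
```

View pics/w10.png

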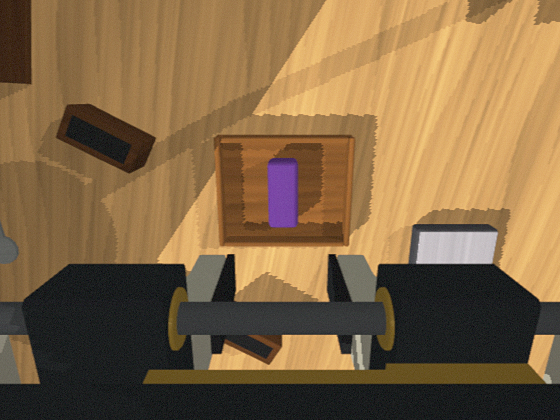

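```bash
python3 -m crank '[{"dx":-29,"dy":44,"dz":-1,"wx":0,"wy":0,"wz":0,"hand":50},{"dx":-29,"dy":44,"dz":0,"wx":0,"wy":0,"wz":0,"hand":50},{"dx":-29,"dy":44,"dz":0,"wx":0,"wy":0,"wz":0,"hand":50},{"dx":-29,"dy":44,"dz":0,"wx":0,"wy":0,"wz":0,"hand":50},{"dx":-29,"dy":44,"dz":0,"wx":0,"wy":0,"wz":0,"hand":50},{"dx":-29,"dy":44,"dz":0,"wx":0,"wy":0,"wz":0,"hand":50},{"dx":-30,"dy":45,"dz":0,"wx":0,"wy":0,"wz":0,"hand":50},{"dx":-30,"dy":45,"dz":0,"wx":0,"wy":0,"wz":0,"hand":50},{"dx":0,"dy":0,"dz":0,"wx":0,"wy":0,"wz":-10.5,"hand":50},{"dx":0,"dy":0,"dz":0,"wx":0,"wy":0,"wz":-10.5,"hand":50}]'; python3 -m crank '[{"dx":0,"dy":0,"dz":0,"wx":0,"wy":0,"wz":-10.5,"hand":50},{"dx":0,"dy":0,"dz":0,"wx":0,"wy":0,"wz":-10.5,"hand":50},{"dx":0,"dy":0,"dz":0,"wx":0,"wy":0,"wz":-10.5,"hand":50},{"dx":0,"dy":0,"dz":0,"wx":0,"wy":0,"wz":-10.5,"hand":50},{"dx":0,"dy":0,"dz":0,"wx":0,"wy":0,"wz":-10.4,"hand":50},{"dx":0,"dy":0,"dz":0,"wx":0,"wy":0,"wz":0,"hand":50}]'
python3 - <<'E'
from h import *
cv2.imwrite("pics/w11.png",optics.capture("wrist"))
go(.61,.05,.15,-95.5)
E
```

```text
time_s: 23.78
tcp_pos: [0.609, 0.0511, 0.1457]
eef_rot: [179.9, -0.2, -147.5]
contact_force: [-0.9, -0.4, -0.1]
gripper_width: 0.0439
time_s: 24.52
tcp_pos: [0.609, 0.0501, 0.1464]
eef_rot: [179.9, -0.1, -95.6]
contact_force: [0.5, -0.4, -0.1]
gripper_width: 0.0437
tcp [0.6092 0.0502 0.1466] rot [ 1.7988e+02 -5.0000e-02 -9.5720e+01] t 24.57 F [ 0.4 -0.3 -0.5] w 0.0438
  xyz shift first(tool mm): [ 0.1 -0.8 -3.4]
  wz:  -0.2  joint6 61.3
```

View pics/w11.png

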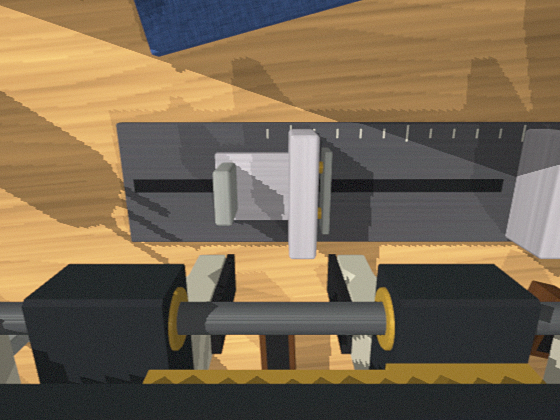

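```bash
python3 - <<'E'
import cv2
im=cv2.imread("pics/w11.png")
cv2.imwrite("pics/w11a.png",cv2.resize(im[110:265,100:345],None,fx=3.2,fy=3.2,interpolation=cv2.INTER_CUBIC))
cv2.imwrite("pics/w11b.png",cv2.resize(im[110:265,440:560],None,fx=3.2,fy=3.2,interpolation=cv2.INTER_CUBIC))
E
```

```text
(no output)
```

View pics/w11a.png

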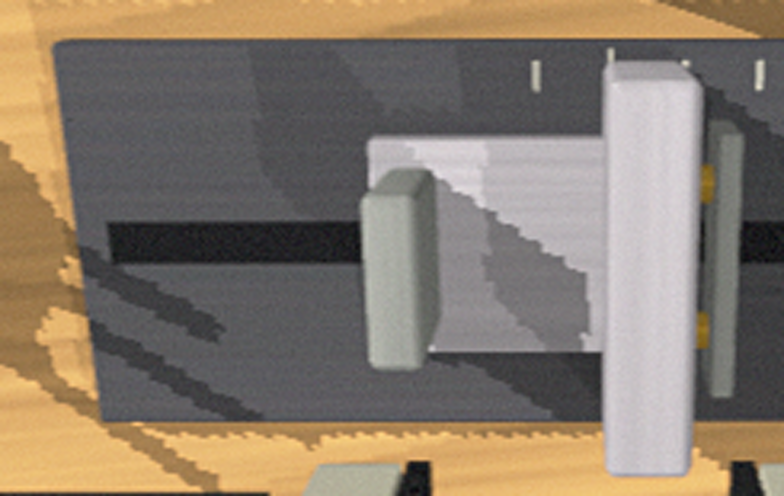

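View pics/w11b.png

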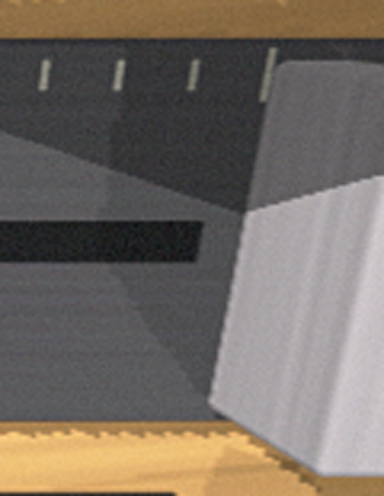

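```bash
cat > pf.py <<'E'
from h import *
from scipy.optimize import least_squares
# state at picture w11
p0=np.array([.6092,.0502,.1466]); rot=[179.88,-.05,-95.72]
c=optics.calibration("wrist")
def camz(dz):
    T=np.eye(4);T[:3,:3]=Ro.from_euler('xyz',rot,degrees=True).as_matrix();T[:3,3]=p0+[0,0,dz]
    C=np.linalg.inv(T@np.array(c["T_tool_cam"])); return np.array(c["intrinsics"]),C[:3,:3],C[:3,3]
def pts(p):
    x,y,yaw,j=p[:4]; jy=.128-j
    L=[(.055,.225,.012),(-.055,.225,.012),(-.05,-.125,.012),(-.05,-.125,.062),
       (.05,jy+.011,.062),(.05,jy-.011,.062),(-.05,jy-.011,.062),(-.05,jy+.011,.062),
       (.0225,jy-.063+.14,.058)]
    L=L[:8]+[(.0225,jy+.07,.058),(.0225,jy+.056,.058),(-.0225,jy+.056,.058),(-.0225,jy+.07,.058)]
    L=np.array(L); a=np.radians(yaw); R=np.array([[np.cos(a),-np.sin(a)],[np.sin(a),np.cos(a)]])
    return np.c_[L[:,:2]@R.T+[x,y],L[:,2]]
U=np.array([[116.9,123.1],[131.6,241.6],[505.6,235.9],[539.4,257.8],[289.7,135],[318.4,135],[315.6,257.8],[289.1,257.8],[213.1,171],[229.7,171],[231.2,224.7],[215.6,224.7]])
for free in(0,1):
    r=least_squares(lambda p:(proj(camz(p[4]*free),pts(p))-U).ravel(),[.605,-.033,-5.5,.06,0],loss="soft_l1",x_scale=[.01,.01,1,.01,.01])
    print(r.x.round(4)); print((proj(camz(r.x[4]*free),pts(r.x))-U).round(1).tolist())
    x,y,yaw,j=r.x[:4];a=np.radians(yaw)
    for n,yy in(("jaw",.128-j),("tab",.128-j+.063),("fixed",-.136)): print(n,x-np.sin(a)*yy,y+np.cos(a)*yy)
E
python3 pf.py
```

```text
[ 0.605  -0.0348 -5.3871  0.0606  0.    ]
[[-1.2, -0.7], [0.4, 0.7], [-0.7, -0.1], [1.9, 0.8], [-0.4, -1.5], [1.3, -1.6], [0.7, 1.7], [-0.1, 1.8], [-1.9, -0.8], [-0.0, -0.9], [1.1, 1.3], [-1.0, 1.4]]
jaw 0.6113531830409404 0.0322925141026555
tab 0.6172679088944063 0.0950142489166603
fixed 0.5922565636142371 -0.17021443705617484
[ 6.044e-01 -3.480e-02 -5.397e+00  6.040e-02  2.400e-03]
[[0.2, -0.2], [1.5, 0.3], [-2.3, -0.4], [-0.2, 0.2], [-0.5, -1.0], [0.9, -1.1], [0.3, 1.1], [-0.3, 1.2], [-1.4, -0.7], [0.3, -0.7], [1.4, 1.0], [-0.5, 1.1]]
jaw 0.6107736615239482 0.032426017011147085
tab 0.6166991984605685 0.09514673138855789
fixed 0.5916278277022403 -0.17022909888685875
```

```bash
python3 - <<'E'
from h import *
go(.617,.095,.002,-95.4)
E
```

```text
tcp [0.6092 0.0502 0.1466] rot [ 1.7988e+02 -5.0000e-02 -9.5720e+01] t 24.57 F [ 0.4 -0.3 -0.5] w 0.0438
  xyz shift first(tool mm): [-45.5  -3.6 144.6]
  wz:  -0.3  joint6 61.3
```

```bash
python3 -m crank '[{"dx":-45.5,"dy":-3.5,"dz":0,"wx":0,"wy":0,"wz":-0.3,"hand":50},{"dx":0,"dy":0,"dz":45,"wx":0,"wy":0,"wz":0,"hand":50},{"dx":0,"dy":0,"dz":25,"wx":0,"wy":0,"wz":0,"hand":50},{"dx":0,"dy":0,"dz":0,"wx":0,"wy":0,"wz":0,"hand":50}]'
python3 - <<'E'
from h import *
cv2.imwrite("pics/w12.png",optics.capture("wrist"))
go(.617,.095,.002,-95.4)
E
```

```text
time_s: 25.08
tcp_pos: [0.6159, 0.0947, 0.0754]
eef_rot: [179.7, -0.1, -95.4]
contact_force: [0.2, -0.1, 0.4]
gripper_width: 0.0438
tcp [0.6172 0.095  0.0773] rot [ 1.799e+02 -8.000e-02 -9.532e+01] t 25.12 F [0.4 0.3 0.8] w 0.0435
  xyz shift first(tool mm): [-0.1  0.1 75.3]
  wz:  0.1  joint6 58.0
```

View pics/w12.png

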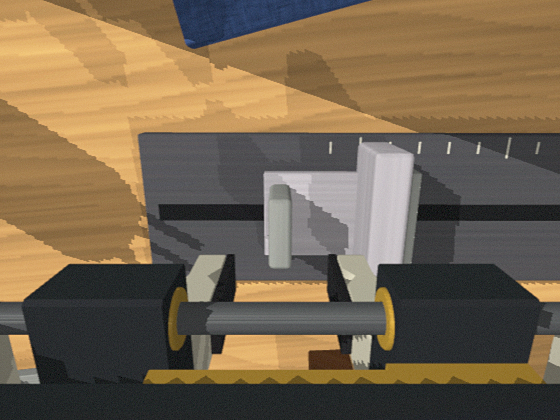

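```bash
python3 -m crank '[{"dx":0,"dy":0,"dz":30,"wx":0,"wy":0,"wz":0,"hand":50},{"dx":0,"dy":0,"dz":30,"wx":0,"wy":0,"wz":0,"hand":50},{"dx":0,"dy":0,"dz":15,"wx":0,"wy":0,"wz":0,"hand":50},{"dx":0,"dy":0,"dz":0,"wx":0,"wy":0,"wz":0,"hand":50}]'; python3 -m crank '[{"dx":0,"dy":0,"dz":0,"wx":0,"wy":0,"wz":0,"hand":0},{"dx":0,"dy":0,"dz":0,"wx":0,"wy":0,"wz":0,"hand":0},{"dx":0,"dy":0,"dz":0,"wx":0,"wy":0,"wz":0,"hand":0},{"dx":0,"dy":0,"dz":0,"wx":0,"wy":0,"wz":0,"hand":0},{"dx":0,"dy":0,"dz":0,"wx":0,"wy":0,"wz":0,"hand":0}]' 40
```

```text
time_s: 25.62
tcp_pos: [0.6177, 0.0951, 0.0031]
eef_rot: [180.0, -0.0, -95.2]
contact_force: [0.4, 1.4, -0.2]
gripper_width: 0.0441
time_s: 26.25
tcp_pos: [0.6179, 0.0953, 0.0036]
eef_rot: [-180.0, 0.0, -95.2]
contact_force: [-1.2, -1.0, 5.9]
gripper_width: 0.0138
```

```bash
python3 -m crank '[{"dx":-6,"dy":0,"dz":0,"wx":0,"wy":0,"wz":0,"hand":0},{"dx":-6,"dy":0,"dz":0,"wx":0,"wy":0,"wz":0,"hand":0},{"dx":-6,"dy":0,"dz":0,"wx":0,"wy":0,"wz":0,"hand":0},{"dx":-6,"dy":0,"dz":0,"wx":0,"wy":0,"wz":0,"hand":0},{"dx":-6,"dy":0,"dz":0,"wx":0,"wy":0,"wz":0,"hand":0}]' 40;python3 -m crank '[{"dx":-6,"dy":0,"dz":0,"wx":0,"wy":0,"wz":0,"hand":0},{"dx":-6,"dy":0,"dz":0,"wx":0,"wy":0,"wz":0,"hand":0},{"dx":-6,"dy":0,"dz":0,"wx":0,"wy":0,"wz":0,"hand":0},{"dx":-6,"dy":0,"dz":0,"wx":0,"wy":0,"wz":0,"hand":0},{"dx":-3,"dy":0,"dz":0,"wx":0,"wy":0,"wz":0,"hand":0}]' 40
```

```text
time_s: 26.88
tcp_pos: [0.6206, 0.1235, 0.0036]
eef_rot: [180.0, -0.1, -95.2]
contact_force: [1.4, -10.3, 5.8]
gripper_width: 0.0135
time_s: 27.5
tcp_pos: [0.6231, 0.1504, 0.0036]
eef_rot: [-180.0, -0.1, -95.2]
contact_force: [0.8, -9.4, 5.5]
gripper_width: 0.0136
```

```bash
python3 -m crank '[{"dx":-2,"dy":0,"dz":0,"wx":0,"wy":0,"wz":0,"hand":0},{"dx":-2,"dy":0,"dz":0,"wx":0,"wy":0,"wz":0,"hand":0},{"dx":0,"dy":0,"dz":0,"wx":0,"wy":0,"wz":0,"hand":0}]' 40;python3 -m crank '[{"dx":-2,"dy":0,"dz":0,"wx":0,"wy":0,"wz":0,"hand":0},{"dx":0,"dy":0,"dz":0,"wx":0,"wy":0,"wz":0,"hand":0}]' 40;python3 -m crank '[{"dx":-2,"dy":0,"dz":0,"wx":0,"wy":0,"wz":0,"hand":0},{"dx":0,"dy":0,"dz":0,"wx":0,"wy":0,"wz":0,"hand":0}]' 40
```

```text
time_s: 27.88
tcp_pos: [0.6236, 0.1545, 0.0036]
eef_rot: [-180.0, -0.1, -95.2]
contact_force: [1.3, -9.2, 5.0]
gripper_width: 0.0134
time_s: 28.12
tcp_pos: [0.6237, 0.1564, 0.0036]
eef_rot: [-180.0, -0.1, -95.2]
contact_force: [1.3, -7.5, 6.1]
gripper_width: 0.0138
time_s: 28.38
tcp_pos: [0.6237, 0.157, 0.0036]
eef_rot: [180.0, -0.2, -95.2]
contact_force: [1.8, -15.0, 6.0]
gripper_width: 0.0137
```

```bash
python3 -m crank '[{"dx":-2,"dy":0,"dz":0,"wx":0,"wy":0,"wz":0,"hand":0},{"dx":0,"dy":0,"dz":0,"wx":0,"wy":0,"wz":0,"hand":0}]' 40;python3 -m crank '[{"dx":0,"dy":0,"dz":0,"wx":0,"wy":0,"wz":0,"hand":50},{"dx":0,"dy":0,"dz":0,"wx":0,"wy":0,"wz":0,"hand":50},{"dx":0,"dy":0,"dz":0,"wx":0,"wy":0,"wz":0,"hand":50},{"dx":0,"dy":0,"dz":0,"wx":0,"wy":0,"wz":0,"hand":50},{"dx":0,"dy":0,"dz":-30,"wx":0,"wy":0,"wz":0,"hand":50},{"dx":0,"dy":0,"dz":-50,"wx":0,"wy":0,"wz":0,"hand":50},{"dx":0,"dy":0,"dz":-50,"wx":0,"wy":0,"wz":0,"hand":100},{"dx":0,"dy":0,"dz":0,"wx":0,"wy":0,"wz":0,"hand":100}]'
python3 - <<'E'
from h import *
cv2.imwrite("pics/w13.png",optics.capture("wrist"))
cv2.imwrite("pics/top13.png",optics.capture("top"))
for b,x,y,w in((1,.457,-.194,26),(2,.45,.186,28),(3,.6045,-.36,30),(5,.459,.067,34)):
    print(b,boxfit(f"block{b}_mid",(.064,w/1e3,.036),0,x,y,None,("top",),False))
go()
E
```

```text
time_s: 28.62
tcp_pos: [0.6237, 0.157, 0.0035]
eef_rot: [179.9, -0.3, -95.2]
contact_force: [4.2, -22.3, 6.4]
gripper_width: 0.0137
time_s: 29.62
tcp_pos: [0.6264, 0.1636, 0.1381]
eef_rot: [-179.6, 0.3, -95.1]
contact_force: [-0.3, 0.9, -0.6]
gripper_width: 0.0582
1 [  0.4555  -0.1928 -21.1273   0.1274]
2 [ 0.4503  0.1864 32.2091  0.0631]
3 [  0.6059  -0.3596 -15.3023   0.0623]
5 [ 0.4577  0.0691 -3.5994  0.0869]
tcp [0.623  0.1618 0.1316] rot [ 1.7989e+02 -7.0000e-02 -9.5180e+01] t 29.93 F [ 0.2 -0.4 -0.4] w 0.0823
  xyz shift first(tool mm): [0. 0. 0.]
```

View pics/w13.png

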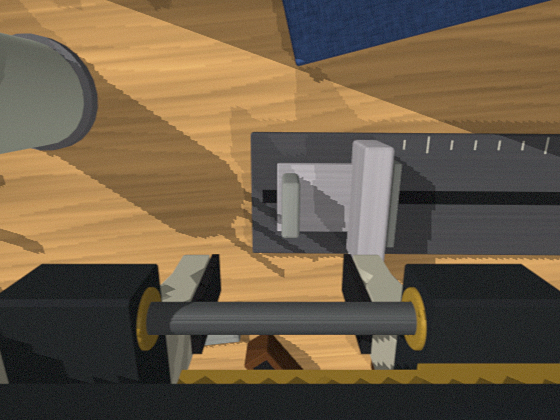

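View pics/top13.png

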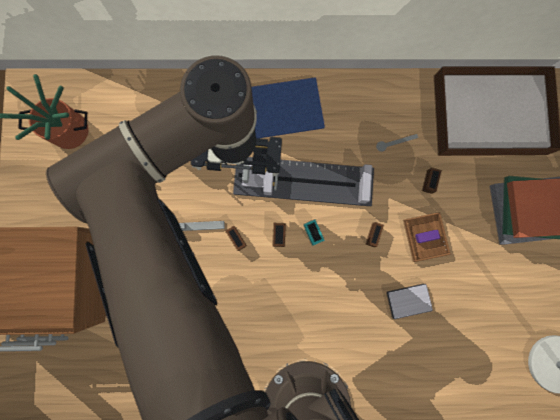

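```bash
python3 - <<'E'
from h import *
go(.456,-.193,.12,160)
E
```

```text
tcp [0.623  0.1618 0.1316] rot [ 1.7989e+02 -7.0000e-02 -9.5180e+01] t 29.93 F [ 0.2 -0.4 -0.4] w 0.0823
  xyz shift first(tool mm): [368.4 134.2  12.3]
  wz:  -75.2  joint6 52.9
```

```bash
python3 -m crank '[{"dx":52,"dy":19,"dz":0,"wx":0,"wy":0,"wz":0,"hand":100},{"dx":53,"dy":19,"dz":0,"wx":0,"wy":0,"wz":0,"hand":100},{"dx":53,"dy":19,"dz":0,"wx":0,"wy":0,"wz":0,"hand":100},{"dx":53,"dy":19,"dz":0,"wx":0,"wy":0,"wz":0,"hand":100},{"dx":53,"dy":19,"dz":0,"wx":0,"wy":0,"wz":0,"hand":100},{"dx":53,"dy":19,"dz":0,"wx":0,"wy":0,"wz":0,"hand":100},{"dx":52,"dy":20,"dz":0,"wx":0,"wy":0,"wz":0,"hand":100},{"dx":0,"dy":0,"dz":0,"wx":0,"wy":0,"wz":10.5,"hand":100},{"dx":0,"dy":0,"dz":0,"wx":0,"wy":0,"wz":10.5,"hand":100},{"dx":0,"dy":0,"dz":0,"wx":0,"wy":0,"wz":10.5,"hand":100}]';python3 -m crank '[{"dx":0,"dy":0,"dz":0,"wx":0,"wy":0,"wz":10.5,"hand":100},{"dx":0,"dy":0,"dz":0,"wx":0,"wy":0,"wz":10.5,"hand":100},{"dx":0,"dy":0,"dz":0,"wx":0,"wy":0,"wz":10.5,"hand":100},{"dx":0,"dy":0,"dz":0,"wx":0,"wy":0,"wz":10.5,"hand":100},{"dx":0,"dy":0,"dz":0,"wx":0,"wy":0,"wz":10.5,"hand":100},{"dx":0,"dy":0,"dz":0,"wx":0,"wy":0,"wz":10.5,"hand":100},{"dx":0,"dy":0,"dz":0,"wx":0,"wy":0,"wz":10.5,"hand":100},{"dx":0,"dy":0,"dz":0,"wx":0,"wy":0,"wz":0,"hand":100}]'
python3 - <<'E'
from h import *
cv2.imwrite("pics/w14.png",optics.capture("wrist"))
print(boxfit("block1_mid",(.064,.026,.036),0,.456,-.193,-20,("wrist",),False))
go(.456,-.193,.12,160)
E
```

```text
time_s: 31.18
tcp_pos: [0.4563, -0.1936, 0.1322]
eef_rot: [179.9, -0.1, -127.1]
contact_force: [-0.3, 0.5, -0.6]
gripper_width: 0.0875
time_s: 32.17
tcp_pos: [0.4565, -0.1933, 0.1323]
eef_rot: [-180.0, -0.1, 159.9]
contact_force: [-0.5, 0.1, -0.1]
gripper_width: 0.0876
[  0.4538  -0.1946 -19.2168   0.041 ]
tcp [ 0.4567 -0.1933  0.1326] rot [-1.7998e+02 -5.0000e-02  1.6007e+02] t 32.27 F [-0.1  0.5 -0.4] w 0.0878
  xyz shift first(tool mm): [ 0.8  0.1 12.6]
  wz:  0.1  joint6 -19.7
```

View pics/w14.png

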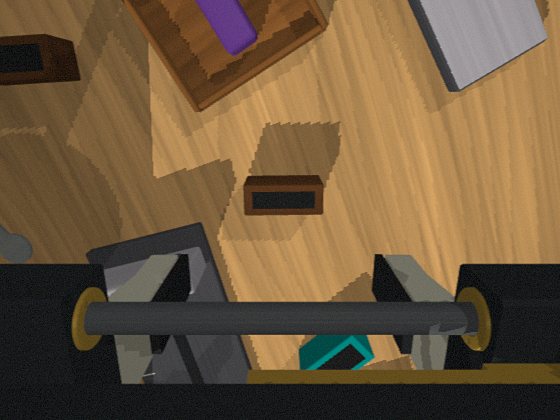

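```bash
python3 -m crank '[{"dx":2.3,"dy":-2,"dz":45,"wx":0,"wy":0,"wz":-0.8,"hand":100},{"dx":0,"dy":0,"dz":45,"wx":0,"wy":0,"wz":0,"hand":100},{"dx":0,"dy":0,"dz":40,"wx":0,"wy":0,"wz":0,"hand":100},{"dx":0,"dy":0,"dz":20,"wx":0,"wy":0,"wz":0,"hand":100},{"dx":0,"dy":0,"dz":0,"wx":0,"wy":0,"wz":0,"hand":100},{"dx":0,"dy":0,"dz":0,"wx":0,"wy":0,"wz":0,"hand":50},{"dx":0,"dy":0,"dz":0,"wx":0,"wy":0,"wz":0,"hand":50},{"dx":0,"dy":0,"dz":0,"wx":0,"wy":0,"wz":0,"hand":50},{"dx":0,"dy":0,"dz":0,"wx":0,"wy":0,"wz":0,"hand":50}]' 25
```

```text
time_s: 33.4
tcp_pos: [0.4547, -0.1944, -0.0161]
eef_rot: [180.0, 0.1, 160.6]
contact_force: [-1.7, 2.3, 6.5]
gripper_width: 0.064
```

```bash
cat >> h.py <<'E'
def PW(px,py,P=(.605,-.0335,-5.4)):
    a=np.radians(P[2]); return P[0]+np.cos(a)*px-np.sin(a)*py, P[1]+np.sin(a)*px+np.cos(a)*py
E
python3 -m crank '[{"dx":0,"dy":0,"dz":-20,"wx":0,"wy":0,"wz":0,"hand":50},{"dx":0,"dy":0,"dz":-40,"wx":0,"wy":0,"wz":0,"hand":50},{"dx":0,"dy":0,"dz":-40,"wx":0,"wy":0,"wz":0,"hand":50},{"dx":0,"dy":0,"dz":0,"wx":0,"wy":0,"wz":0,"hand":50}]' 25
python3 - <<'E'
from h import *
go(*PW(0,-.109),-.003,174.6)
E
```

```text
time_s: 33.9
tcp_pos: [0.4564, -0.1946, 0.0863]
eef_rot: [179.9, 0.4, 160.6]
contact_force: [-0.7, 0.9, -1.5]
gripper_width: 0.0639
tcp [ 0.4564 -0.1946  0.0863] rot [179.9    0.37 160.65] t 33.9 F [-0.7  0.9 -1.5] w 0.0639
  xyz shift first(tool mm): [-112.5   95.4   90.2]
  wz:  -14.0  joint6 -19.0
```

```bash
python3 -m crank '[{"dx":-37,"dy":32,"dz":0,"wx":0,"wy":0,"wz":0,"hand":50},{"dx":-38,"dy":32,"dz":0,"wx":0,"wy":0,"wz":0,"hand":50},{"dx":-37,"dy":31,"dz":0,"wx":0,"wy":0,"wz":-7,"hand":50},{"dx":0,"dy":0,"dz":0,"wx":0,"wy":0,"wz":-7,"hand":50},{"dx":0,"dy":0,"dz":0,"wx":0,"wy":0,"wz":0,"hand":50}]' 25
python3 - <<'E'
from h import *
cv2.imwrite("pics/w15.png",optics.capture("wrist"))
go(*PW(0,-.109),-.003,174.6)
E
```

```text
time_s: 34.52
tcp_pos: [0.5906, -0.1417, 0.0817]
eef_rot: [-180.0, -0.1, 174.6]
contact_force: [0.6, -0.0, -1.4]
gripper_width: 0.0637
tcp [ 0.5904 -0.1419  0.0821] rot [-1.8000e+02 -1.0000e-01  1.7446e+02] t 34.58 F [ 0.  -0.2 -0.9] w 0.0636
  xyz shift first(tool mm): [-4.5  0.3 85.1]
  wz:  -0.1  joint6 -10.4
```

View pics/w15.png

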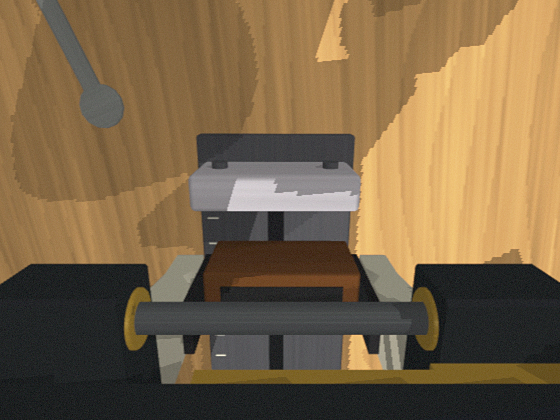

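```bash
python3 -m crank '[{"dx":-4,"dy":0,"dz":0,"wx":0,"wy":0,"wz":0,"hand":50},{"dx":0,"dy":0,"dz":35,"wx":0,"wy":0,"wz":0,"hand":50},{"dx":0,"dy":0,"dz":30,"wx":0,"wy":0,"wz":0,"hand":50},{"dx":0,"dy":0,"dz":12,"wx":0,"wy":0,"wz":0,"hand":50},{"dx":0,"dy":0,"dz":0,"wx":0,"wy":0,"wz":0,"hand":50}]' 25;python3 -m crank '[{"dx":0,"dy":0,"dz":6,"wx":0,"wy":0,"wz":0,"hand":50},{"dx":0,"dy":0,"dz":0,"wx":0,"wy":0,"wz":0,"hand":50}]' 25; python3 -m crank '[{"dx":0,"dy":0,"dz":1.5,"wx":0,"wy":0,"wz":0,"hand":50},{"dx":0,"dy":0,"dz":0,"wx":0,"wy":0,"wz":0,"hand":50}]' 25
```

```text
time_s: 35.2
tcp_pos: [0.5949, -0.1426, 0.0058]
eef_rot: [-180.0, -0.1, 174.6]
contact_force: [-0.5, -0.7, -0.2]
gripper_width: 0.0639
time_s: 35.45
tcp_pos: [0.5955, -0.1424, 0.0006]
eef_rot: [180.0, 0.0, 174.6]
contact_force: [0.5, 0.1, -0.5]
gripper_width: 0.0638
time_s: 35.7
tcp_pos: [0.5954, -0.1424, -0.0012]
eef_rot: [180.0, 0.0, 174.6]
contact_force: [-0.2, 0.2, -0.5]
gripper_width: 0.0635
```

```bash
python3 -m crank '[{"dx":0,"dy":0,"dz":2,"wx":0,"wy":0,"wz":0,"hand":50},{"dx":0,"dy":0,"dz":0,"wx":0,"wy":0,"wz":0,"hand":50}]' 25; python3 -m crank '[{"dx":0,"dy":0,"dz":1,"wx":0,"wy":0,"wz":0,"hand":50},{"dx":0,"dy":0,"dz":0,"wx":0,"wy":0,"wz":0,"hand":50}]' 25
```

```text
time_s: 35.95
tcp_pos: [0.5951, -0.1424, -0.0036]
eef_rot: [-180.0, -0.0, 174.6]
contact_force: [-0.3, -0.4, -0.4]
gripper_width: 0.0638
time_s: 36.2
tcp_pos: [0.5952, -0.1424, -0.004]
eef_rot: [-180.0, 0.0, 174.6]
contact_force: [-1.6, 0.8, 4.8]
gripper_width: 0.0638
```

```bash
python3 -m crank '[{"dx":0,"dy":0,"dz":0,"wx":0,"wy":0,"wz":0,"hand":100},{"dx":0,"dy":0,"dz":0,"wx":0,"wy":0,"wz":0,"hand":100},{"dx":0,"dy":0,"dz":0,"wx":0,"wy":0,"wz":0,"hand":100},{"dx":0,"dy":0,"dz":-40,"wx":0,"wy":0,"wz":0,"hand":100},{"dx":0,"dy":0,"dz":-50,"wx":0,"wy":0,"wz":0,"hand":100},{"dx":0,"dy":0,"dz":-45,"wx":0,"wy":0,"wz":0,"hand":100},{"dx":0,"dy":0,"dz":0,"wx":0,"wy":0,"wz":0,"hand":100}]' 25
python3 - <<'E'
from h import *
cv2.imwrite("pics/w16.png",optics.capture("wrist"))
print(boxfit("block1_mid",(.064,.026,.036),.012,.595,-.142,-5,("wrist",),False))
print(boxfit("block5_mid",(.064,.034,.036),0,.458,.069,-4,("top",)))
go(.458,.069,.13,175)
E
```

```text
time_s: 37.08
tcp_pos: [0.5979, -0.1425, 0.135]
eef_rot: [180.0, 0.4, 174.6]
contact_force: [0.2, -0.3, -0.4]
gripper_width: 0.0877
[ 0.593  -0.1391 -4.6465  0.2947]
[ 0.4611  0.0808 -8.5846  0.6825]
tcp [ 0.5944 -0.1423  0.1293] rot [ 1.800e+02 -1.100e-01  1.746e+02] t 37.27 F [ 0.  -0.3 -0.7] w 0.0878
  xyz shift first(tool mm): [155.6 197.5  -0.4]
  wz:  -0.4  joint6 -10.2
```

View pics/w16.png

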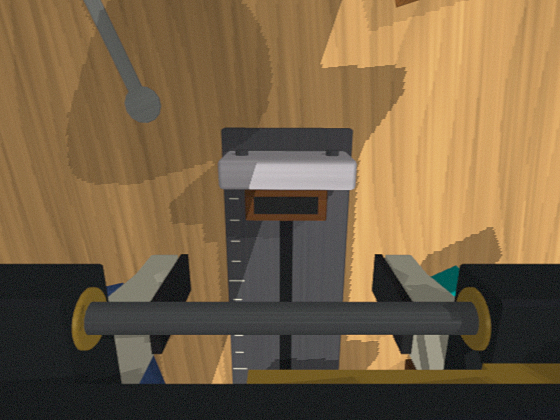

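```bash
python3 -m crank '[{"dx":31,"dy":39.5,"dz":0,"wx":0,"wy":0,"wz":0,"hand":100},{"dx":31,"dy":39.5,"dz":0,"wx":0,"wy":0,"wz":0,"hand":100},{"dx":31,"dy":39.5,"dz":0,"wx":0,"wy":0,"wz":0,"hand":100},{"dx":31,"dy":39.5,"dz":0,"wx":0,"wy":0,"wz":0,"hand":100},{"dx":31,"dy":39.5,"dz":0,"wx":0,"wy":0,"wz":0,"hand":100},{"dx":0,"dy":0,"dz":0,"wx":0,"wy":0,"wz":0,"hand":100}]' 25
python3 - <<'E'
from h import *
cv2.imwrite("pics/w17.png",optics.capture("wrist"))
print(boxfit("block5_mid",(.064,.034,.036),0,.458,.069,-4,("wrist",),False))
go(.458,.069,.13,175)
E
```

```text
time_s: 38.02
tcp_pos: [0.4575, 0.0706, 0.1298]
eef_rot: [-180.0, -0.1, 174.9]
contact_force: [0.1, -0.6, 0.1]
gripper_width: 0.0878
[ 0.4569  0.0674 -3.6926  0.0401]
tcp [0.459  0.069  0.1299] rot [-1.7995e+02 -6.0000e-02  1.7472e+02] t 38.12 F [ 0.1 -0.7  0.3] w 0.0877
  xyz shift first(tool mm): [ 1.  -0.1 -0.1]
  wz:  -0.3  joint6 -38.2
```

View pics/w17.png

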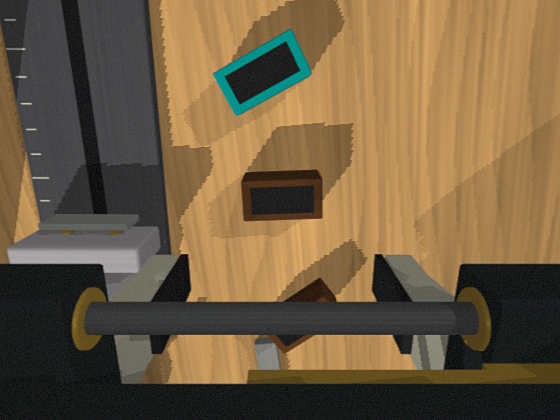

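```bash
python3 -m crank '[{"dx":2,"dy":1.5,"dz":45,"wx":0,"wy":0,"wz":-1.6,"hand":100},{"dx":0,"dy":0,"dz":45,"wx":0,"wy":0,"wz":0,"hand":100},{"dx":0,"dy":0,"dz":40,"wx":0,"wy":0,"wz":0,"hand":100},{"dx":0,"dy":0,"dz":16,"wx":0,"wy":0,"wz":0,"hand":100},{"dx":0,"dy":0,"dz":0,"wx":0,"wy":0,"wz":0,"hand":100},{"dx":0,"dy":0,"dz":0,"wx":0,"wy":0,"wz":0,"hand":50},{"dx":0,"dy":0,"dz":0,"wx":0,"wy":0,"wz":0,"hand":50},{"dx":0,"dy":0,"dz":0,"wx":0,"wy":0,"wz":0,"hand":50},{"dx":0,"dy":0,"dz":0,"wx":0,"wy":0,"wz":0,"hand":50}]' 25
```

```text
time_s: 39.25
tcp_pos: [0.4581, 0.0707, -0.0147]
eef_rot: [180.0, 0.1, 176.2]
contact_force: [0.3, -0.4, 6.6]
gripper_width: 0.0643
```

```bash
python3 -m crank '[{"dx":0,"dy":0,"dz":-20,"wx":0,"wy":0,"wz":0,"hand":50},{"dx":0,"dy":0,"dz":-40,"wx":0,"wy":0,"wz":0,"hand":50},{"dx":0,"dy":0,"dz":-45,"wx":0,"wy":0,"wz":0,"hand":50},{"dx":0,"dy":0,"dz":0,"wx":0,"wy":0,"wz":0,"hand":50}]' 25
python3 - <<'E'
from h import *
go(*PW(0,-.0725),-.003,174.6)
E
```

```text
time_s: 39.75
tcp_pos: [0.4599, 0.0718, 0.093]
eef_rot: [179.8, 0.4, 176.3]
contact_force: [-0.5, -0.8, -0.3]
gripper_width: 0.0639
tcp [0.4599 0.0718 0.093 ] rot [179.77   0.35 176.25] t 39.75 F [-0.5 -0.8 -0.3] w 0.0639
  xyz shift first(tool mm): [-149.  -168.5   96.3]
  wz:  1.7  joint6 -37.0
```

```bash
python3 -m crank '[{"dx":-37,"dy":-42,"dz":0,"wx":0,"wy":0,"wz":0,"hand":50},{"dx":-37,"dy":-42,"dz":0,"wx":0,"wy":0,"wz":0,"hand":50},{"dx":-37,"dy":-42,"dz":0,"wx":0,"wy":0,"wz":0,"hand":50},{"dx":-37,"dy":-42,"dz":0,"wx":0,"wy":0,"wz":1.7,"hand":50},{"dx":0,"dy":0,"dz":0,"wx":0,"wy":0,"wz":0,"hand":50}]' 25
python3 - <<'E'
from h import *
cv2.imwrite("pics/w18.png",optics.capture("wrist"))
go(*PW(0,-.0725),-.003,174.6)
E
```

```text
time_s: 40.38
tcp_pos: [0.5951, -0.1098, 0.0876]
eef_rot: [-180.0, -0.1, 174.3]
contact_force: [-0.9, 0.0, -1.0]
gripper_width: 0.0638
tcp [ 0.5938 -0.1084  0.0876] rot [-1.7999e+02 -1.4000e-01  1.7434e+02] t 40.42 F [-0.5  0.1 -0.5] w 0.0638
  xyz shift first(tool mm): [-4.3  3.2 90.6]
  wz:  -0.3  joint6 -13.8
```

View pics/w18.png

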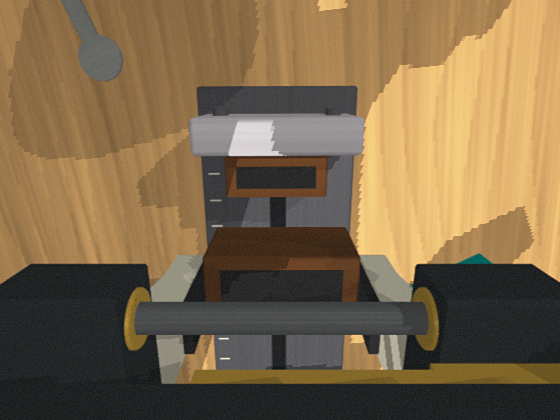

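```bash
python3 -m crank '[{"dx":-4,"dy":3,"dz":0,"wx":0,"wy":0,"wz":-0.3,"hand":50},{"dx":0,"dy":0,"dz":35,"wx":0,"wy":0,"wz":0,"hand":50},{"dx":0,"dy":0,"dz":30,"wx":0,"wy":0,"wz":0,"hand":50},{"dx":0,"dy":0,"dz":17,"wx":0,"wy":0,"wz":0,"hand":50},{"dx":0,"dy":0,"dz":0,"wx":0,"wy":0,"wz":0,"hand":50}]' 25;python3 -m crank '[{"dx":0,"dy":0,"dz":5,"wx":0,"wy":0,"wz":0,"hand":50},{"dx":0,"dy":0,"dz":0,"wx":0,"wy":0,"wz":0,"hand":50}]' 25; python3 -m crank '[{"dx":0,"dy":0,"dz":2,"wx":0,"wy":0,"wz":0,"hand":50},{"dx":0,"dy":0,"dz":0,"wx":0,"wy":0,"wz":0,"hand":50}]' 25
```

```text
time_s: 41.05
tcp_pos: [0.5976, -0.1036, 0.0067]
eef_rot: [-180.0, -0.1, 174.9]
contact_force: [0.4, 0.0, 0.1]
gripper_width: 0.0635
time_s: 41.3
tcp_pos: [0.5989, -0.1042, 0.0032]
eef_rot: [180.0, 0.1, 174.8]
contact_force: [0.2, 0.2, 0.1]
gripper_width: 0.0642
time_s: 41.55
tcp_pos: [0.5985, -0.1044, 0.0008]
eef_rot: [180.0, 0.0, 174.8]
contact_force: [-0.0, 0.3, -1.7]
gripper_width: 0.0639
```

```bash
python3 -m crank '[{"dx":0,"dy":-1,"dz":2,"wx":0,"wy":0,"wz":0,"hand":50},{"dx":0,"dy":0,"dz":0,"wx":0,"wy":0,"wz":0,"hand":50}]' 25; python3 -m crank '[{"dx":0,"dy":0,"dz":2,"wx":0,"wy":0,"wz":0,"hand":50},{"dx":0,"dy":0,"dz":0,"wx":0,"wy":0,"wz":0,"hand":50}]' 25
```

```text
time_s: 41.8
tcp_pos: [0.5982, -0.1054, -0.0016]
eef_rot: [-180.0, -0.0, 174.8]
contact_force: [-0.3, 0.2, -0.6]
gripper_width: 0.0637
time_s: 42.05
tcp_pos: [0.5985, -0.1054, -0.0027]
eef_rot: [-180.0, 0.0, 174.8]
contact_force: [-1.8, 0.4, 6.2]
gripper_width: 0.0638
```

Release, go to block 3.

```bash
python3 -m crank '[{"dx":0,"dy":0,"dz":0,"wx":0,"wy":0,"wz":0,"hand":100},{"dx":0,"dy":0,"dz":0,"wx":0,"wy":0,"wz":0,"hand":100},{"dx":0,"dy":0,"dz":0,"wx":0,"wy":0,"wz":0,"hand":100},{"dx":0,"dy":0,"dz":-40,"wx":0,"wy":0,"wz":0,"hand":100},{"dx":0,"dy":0,"dz":-50,"wx":0,"wy":0,"wz":0,"hand":100},{"dx":0,"dy":0,"dz":-45,"wx":0,"wy":0,"wz":0,"hand":100},{"dx":0,"dy":0,"dz":0,"wx":0,"wy":0,"wz":0,"hand":100}]' 25
python3 - <<'E'
from h import *
cv2.imwrite("pics/w19.png",optics.capture("wrist"))
print(boxfit("block3_mid",(.064,.03,.036),0,.605,-.36,-17,("top",)))
go(.605,-.36,.13,163)
E
```

```text
time_s: 42.92
tcp_pos: [0.601, -0.1053, 0.1359]
eef_rot: [180.0, 0.4, 174.8]
contact_force: [-0.7, 0.4, -0.3]
gripper_width: 0.0873
block3_mid top no mask
None
tcp [ 0.5977 -0.1052  0.1308] rot [ 1.7999e+02 -6.0000e-02  1.7480e+02] t 43.08 F [ 0.1 -0.2  0.1] w 0.0877
  xyz shift first(tool mm): [ -30.4 -253.1    0.7]
  wz:  11.8  joint6 -13.6
```

View pics/w19.png

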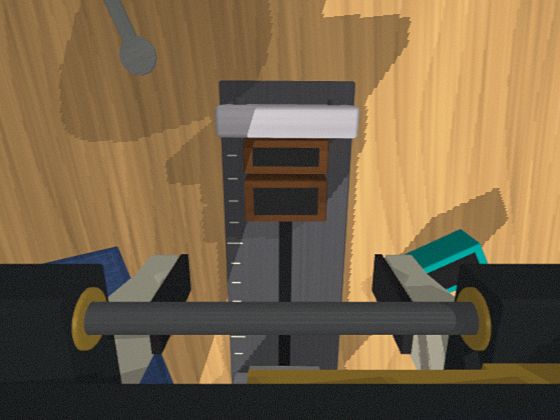

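Both blocks sit neatly (rows 156 and 200, cols 246–327). On to block 3.

```bash
python3 -m crank '[{"dx":-6,"dy":-50.5,"dz":0,"wx":0,"wy":0,"wz":0,"hand":100},{"dx":-6,"dy":-50.5,"dz":0,"wx":0,"wy":0,"wz":0,"hand":100},{"dx":-6,"dy":-50.5,"dz":0,"wx":0,"wy":0,"wz":0,"hand":100},{"dx":-6,"dy":-50.5,"dz":0,"wx":0,"wy":0,"wz":0,"hand":100},{"dx":-6,"dy":-50.5,"dz":0,"wx":0,"wy":0,"wz":6,"hand":100},{"dx":0,"dy":0,"dz":0,"wx":0,"wy":0,"wz":6,"hand":100},{"dx":0,"dy":0,"dz":0,"wx":0,"wy":0,"wz":0,"hand":100}]' 25
python3 - <<'E'
from h import *
cv2.imwrite("pics/w20.png",optics.capture("wrist"))
r=boxfit("block3_mid",(.064,.03,.036),0,.605,-.36,-17,("wrist",),False);print(r)
if r is not None: go(r[0],r[1],-.0155,r[2])
else: go(.605,-.36,-.0155,163)
E
```

```text
time_s: 43.95
tcp_pos: [0.6042, -0.3598, 0.1292]
eef_rot: [180.0, -0.2, 162.8]
contact_force: [-0.1, -0.2, -0.2]
gripper_width: 0.0877
[  0.6039  -0.3597 -16.6597   0.0389]
tcp [ 0.6049 -0.359   0.1303] rot [ 1.8000e+02 -1.2000e-01  1.6297e+02] t 44.05 F [-0.   0.1  0.9] w 0.0875
  xyz shift first(tool mm): [  0.5  -1.  145.8]
  wz:  -0.4  joint6 -2.2
```

View pics/w20.png

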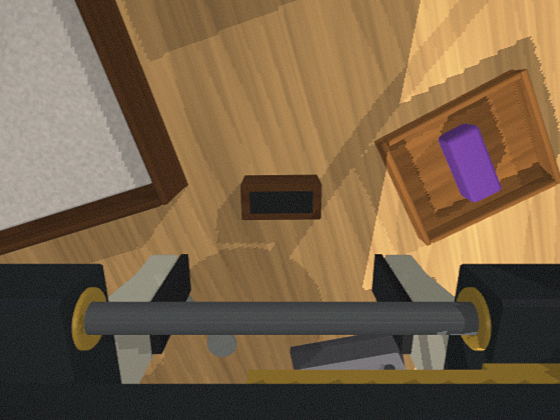

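```bash
python3 -m crank '[{"dx":0.5,"dy":-1,"dz":45,"wx":0,"wy":0,"wz":-0.4,"hand":90},{"dx":0,"dy":0,"dz":45,"wx":0,"wy":0,"wz":0,"hand":90},{"dx":0,"dy":0,"dz":25,"wx":0,"wy":0,"wz":0,"hand":90},{"dx":0,"dy":0,"dz":0,"wx":0,"wy":0,"wz":0,"hand":90}]' 25; python3 -m crank '[{"dx":0,"dy":0,"dz":20,"wx":0,"wy":0,"wz":0,"hand":90},{"dx":0,"dy":0,"dz":11,"wx":0,"wy":0,"wz":0,"hand":90},{"dx":0,"dy":0,"dz":0,"wx":0,"wy":0,"wz":0,"hand":90},{"dx":0,"dy":0,"dz":0,"wx":0,"wy":0,"wz":0,"hand":50},{"dx":0,"dy":0,"dz":0,"wx":0,"wy":0,"wz":0,"hand":50},{"dx":0,"dy":0,"dz":0,"wx":0,"wy":0,"wz":0,"hand":50},{"dx":0,"dy":0,"dz":0,"wx":0,"wy":0,"wz":0,"hand":50}]' 25
```

```text
time_s: 44.55
tcp_pos: [0.6031, -0.3588, 0.0141]
eef_rot: [180.0, -0.3, 163.4]
contact_force: [0.0, -0.4, 0.9]
gripper_width: 0.0789
time_s: 45.42
tcp_pos: [0.605, -0.3605, -0.0137]
eef_rot: [-180.0, 0.1, 163.2]
contact_force: [-0.6, 1.7, 4.4]
gripper_width: 0.0637
```

```bash
python3 -m crank '[{"dx":0,"dy":0,"dz":-20,"wx":0,"wy":0,"wz":0,"hand":50},{"dx":0,"dy":0,"dz":-45,"wx":0,"wy":0,"wz":0,"hand":50},{"dx":0,"dy":0,"dz":-45,"wx":0,"wy":0,"wz":0,"hand":50},{"dx":0,"dy":0,"dz":0,"wx":0,"wy":0,"wz":0,"hand":50}]' 25
python3 - <<'E'
from h import *
go(*PW(0,-.0405),-.002,174.6)
E
```

```text
time_s: 45.92
tcp_pos: [0.6075, -0.3615, 0.1019]
eef_rot: [-179.9, 0.5, 163.3]
contact_force: [1.1, 0.2, -1.5]
gripper_width: 0.064
tcp [ 0.6075 -0.3615  0.1019] rot [-179.95    0.51  163.25] t 45.92 F [ 1.1  0.2 -1.5] w 0.064
  xyz shift first(tool mm): [ 89.9 273.8 102.8]
  wz:  -11.3  joint6 -1.8
```

```bash
python3 -m crank '[{"dx":15,"dy":45,"dz":0,"wx":0,"wy":0,"wz":0,"hand":50},{"dx":15,"dy":46,"dz":0,"wx":0,"wy":0,"wz":0,"hand":50},{"dx":15,"dy":46,"dz":0,"wx":0,"wy":0,"wz":0,"hand":50},{"dx":15,"dy":46,"dz":0,"wx":0,"wy":0,"wz":0,"hand":50},{"dx":15,"dy":46,"dz":0,"wx":0,"wy":0,"wz":0,"hand":50},{"dx":14,"dy":44,"dz":0,"wx":0,"wy":0,"wz":-5.6,"hand":50},{"dx":0,"dy":0,"dz":0,"wx":0,"wy":0,"wz":-5.6,"hand":50},{"dx":0,"dy":0,"dz":0,"wx":0,"wy":0,"wz":0,"hand":50}]' 25
python3 - <<'E'
from h import *
cv2.imwrite("pics/w21.png",optics.capture("wrist"))
go(*PW(0,-.0405),-.002,174.6)
E
```

```text
time_s: 46.92
tcp_pos: [0.5981, -0.0726, 0.0958]
eef_rot: [180.0, -0.0, 174.4]
contact_force: [0.3, 0.6, -0.1]
gripper_width: 0.0642
tcp [ 0.5981 -0.0731  0.0957] rot [ 1.8000e+02 -1.0000e-02  1.7431e+02] t 46.98 F [-0.3 -0.3 -0.7] w 0.064
  xyz shift first(tool mm): [-3.2 -0.4 97.7]
  wz:  -0.3  joint6 -17.3
```

View pics/w21.png

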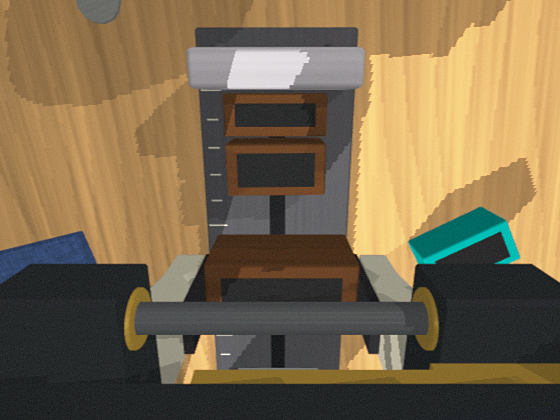

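```bash
python3 -m crank '[{"dx":-3.2,"dy":0,"dz":0,"wx":0,"wy":0,"wz":-0.3,"hand":50},{"dx":0,"dy":0,"dz":40,"wx":0,"wy":0,"wz":0,"hand":50},{"dx":0,"dy":0,"dz":35,"wx":0,"wy":0,"wz":0,"hand":50},{"dx":0,"dy":0,"dz":16,"wx":0,"wy":0,"wz":0,"hand":50},{"dx":0,"dy":0,"dz":0,"wx":0,"wy":0,"wz":0,"hand":50},{"dx":0,"dy":0,"dz":2,"wx":0,"wy":0,"wz":0,"hand":50},{"dx":0,"dy":0,"dz":0,"wx":0,"wy":0,"wz":0,"hand":50}]' 25; python3 -m crank '[{"dx":0,"dy":0,"dz":2,"wx":0,"wy":0,"wz":0,"hand":50},{"dx":0,"dy":0,"dz":0,"wx":0,"wy":0,"wz":0,"hand":50}]' 25
```

```text
time_s: 47.85
tcp_pos: [0.6023, -0.0735, 0.0037]
eef_rot: [180.0, 0.1, 174.7]
contact_force: [0.6, -0.8, 0.2]
gripper_width: 0.0637
time_s: 48.1
tcp_pos: [0.6015, -0.0735, 0.0008]
eef_rot: [180.0, 0.0, 174.7]
contact_force: [0.5, 0.1, -0.8]
gripper_width: 0.064
```

```bash
python3 -m crank '[{"dx":0,"dy":0,"dz":2,"wx":0,"wy":0,"wz":0,"hand":50},{"dx":0,"dy":0,"dz":0,"wx":0,"wy":0,"wz":0,"hand":50}]' 25; python3 -m crank '[{"dx":0,"dy":0,"dz":1.5,"wx":0,"wy":0,"wz":0,"hand":50},{"dx":0,"dy":0,"dz":0,"wx":0,"wy":0,"wz":0,"hand":50}]' 25
```

```text
time_s: 48.35
tcp_pos: [0.6013, -0.0735, -0.0016]
eef_rot: [-180.0, -0.0, 174.7]
contact_force: [-0.5, 0.2, -1.0]
gripper_width: 0.0641
time_s: 48.6
tcp_pos: [0.6014, -0.0735, -0.0018]
eef_rot: [-180.0, 0.0, 174.7]
contact_force: [-5.1, 1.6, 11.0]
gripper_width: 0.0639
```

```bash
python3 -m crank '[{"dx":0,"dy":0,"dz":0,"wx":0,"wy":0,"wz":0,"hand":100},{"dx":0,"dy":0,"dz":0,"wx":0,"wy":0,"wz":0,"hand":100},{"dx":0,"dy":0,"dz":0,"wx":0,"wy":0,"wz":0,"hand":100},{"dx":0,"dy":0,"dz":-40,"wx":0,"wy":0,"wz":0,"hand":100},{"dx":0,"dy":0,"dz":-50,"wx":0,"wy":0,"wz":0,"hand":100},{"dx":0,"dy":0,"dz":-45,"wx":0,"wy":0,"wz":0,"hand":100},{"dx":0,"dy":0,"dz":0,"wx":0,"wy":0,"wz":0,"hand":100}]' 25
python3 - <<'E'
from h import *
cv2.imwrite("pics/w22.png",optics.capture("wrist"))
go(.45,.186,.13,123)
E
```

```text
time_s: 49.48
tcp_pos: [0.6041, -0.0734, 0.1363]
eef_rot: [179.9, 0.4, 174.7]
contact_force: [0.3, -0.1, -0.8]
gripper_width: 0.0878
tcp [ 0.6025 -0.0734  0.1338] rot [179.94   0.21 174.71] t 49.52 F [-0.1  0.2 -1.2] w 0.0879
  xyz shift first(tool mm): [175.8 244.2   3.5]
  wz:  51.7  joint6 -16.8
```

View pics/w22.png

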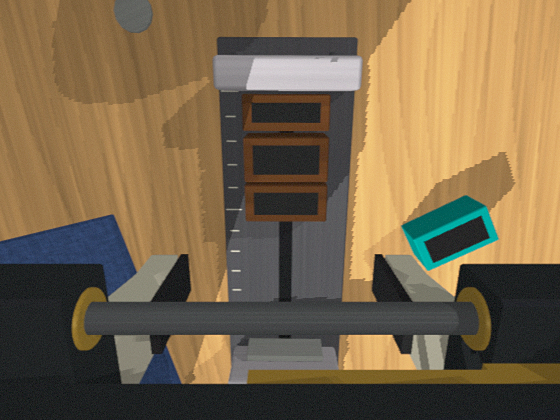

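```bash
python3 -m crank '[{"dx":29,"dy":40.5,"dz":0,"wx":0,"wy":0,"wz":0,"hand":100},{"dx":29,"dy":40.5,"dz":0,"wx":0,"wy":0,"wz":0,"hand":100},{"dx":29,"dy":40.5,"dz":0,"wx":0,"wy":0,"wz":0,"hand":100},{"dx":29,"dy":40.5,"dz":0,"wx":0,"wy":0,"wz":0,"hand":100},{"dx":29,"dy":40.5,"dz":0,"wx":0,"wy":0,"wz":0,"hand":100},{"dx":29,"dy":40.5,"dz":0,"wx":0,"wy":0,"wz":10.3,"hand":100},{"dx":0,"dy":0,"dz":0,"wx":0,"wy":0,"wz":10.3,"hand":70},{"dx":0,"dy":0,"dz":0,"wx":0,"wy":0,"wz":10.3,"hand":70},{"dx":0,"dy":0,"dz":0,"wx":0,"wy":0,"wz":10.3,"hand":70},{"dx":0,"dy":0,"dz":0,"wx":0,"wy":0,"wz":10.3,"hand":70}]' 25
python3 -m crank '[{"dx":0,"dy":0,"dz":0,"wx":0,"wy":0,"wz":0,"hand":70}]'
python3 - <<'E'
from h import *
cv2.imwrite("pics/w23.png",optics.capture("wrist"))
r=boxfit("block2_mid",(.064,.028,.036),0,.45,.186,33,("wrist",),False);print(r)
if r is not None: go(r[0],r[1],-.0155,r[2]+90)
else: go()
E
```

```text
time_s: 50.78
tcp_pos: [0.451, 0.1822, 0.1307]
eef_rot: [-179.9, 0.0, 123.3]
contact_force: [-1.0, -0.9, 1.1]
gripper_width: 0.0619
time_s: 50.9
tcp_pos: [0.4511, 0.1822, 0.1309]
eef_rot: [-179.9, 0.0, 123.7]
contact_force: [0.0, -0.6, -0.1]
gripper_width: 0.0616
[ 0.4474  0.1856 31.7548  0.0445]
tcp [0.4514 0.1824 0.1313] rot [-1.7992e+02  1.0000e-02  1.2390e+02] t 51.0 F [ 0.9 -0.1 -1.6] w 0.0615
  xyz shift first(tool mm): [  5.   -1.3 146.8]
  wz:  2.1  joint6 -101.3
```

View pics/w23.png

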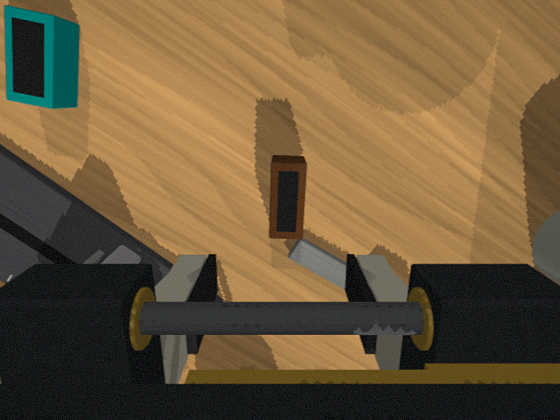

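```bash
python3 -m crank '[{"dx":5,"dy":-1.3,"dz":40,"wx":0,"wy":0,"wz":2,"hand":70},{"dx":0,"dy":0,"dz":45,"wx":0,"wy":0,"wz":0,"hand":70},{"dx":0,"dy":0,"dz":40,"wx":0,"wy":0,"wz":0,"hand":70},{"dx":0,"dy":0,"dz":20,"wx":0,"wy":0,"wz":0,"hand":70},{"dx":0,"dy":0,"dz":0,"wx":0,"wy":0,"wz":0,"hand":70},{"dx":0,"dy":0,"dz":0,"wx":0,"wy":0,"wz":0,"hand":15},{"dx":0,"dy":0,"dz":0,"wx":0,"wy":0,"wz":0,"hand":15},{"dx":0,"dy":0,"dz":0,"wx":0,"wy":0,"wz":0,"hand":15},{"dx":0,"dy":0,"dz":0,"wx":0,"wy":0,"wz":0,"hand":15},{"dx":0,"dy":0,"dz":0,"wx":0,"wy":0,"wz":0,"hand":15}]' 25
```

```text
time_s: 52.25
tcp_pos: [0.4482, 0.1863, -0.0124]
eef_rot: [180.0, -0.0, 121.7]
contact_force: [-1.8, 1.3, 6.5]
gripper_width: 0.0276
```

```bash
python3 -m crank '[{"dx":0,"dy":0,"dz":-20,"wx":0,"wy":0,"wz":0,"hand":15},{"dx":0,"dy":0,"dz":-45,"wx":0,"wy":0,"wz":0,"hand":15},{"dx":0,"dy":0,"dz":-45,"wx":0,"wy":0,"wz":0,"hand":15},{"dx":0,"dy":0,"dz":0,"wx":0,"wy":0,"wz":0,"hand":15}]' 25
python3 - <<'E'
from h import *
go(*PW(0,.026),0,84.6)
E
```

```text
time_s: 52.75
tcp_pos: [0.4498, 0.1877, 0.1005]
eef_rot: [179.6, -0.1, 121.7]
contact_force: [0.2, -0.0, -1.7]
gripper_width: 0.0276
tcp [0.4498 0.1877 0.1005] rot [ 1.7961e+02 -6.0000e-02  1.2169e+02] t 52.75 F [ 0.2 -0.  -1.7] w 0.0276
  xyz shift first(tool mm): [-249.1   30.8  100.4]
  wz:  37.1  joint6 -104.2
```

```bash
python3 -m crank '[{"dx":-41.5,"dy":5,"dz":0,"wx":0,"wy":0,"wz":0,"hand":15},{"dx":-41.5,"dy":5,"dz":0,"wx":0,"wy":0,"wz":0,"hand":15},{"dx":-41.5,"dy":5,"dz":0,"wx":0,"wy":0,"wz":0,"hand":15},{"dx":-41.5,"dy":5,"dz":0,"wx":0,"wy":0,"wz":0,"hand":15},{"dx":-41.5,"dy":5,"dz":0,"wx":0,"wy":0,"wz":0,"hand":15},{"dx":-41.5,"dy":6,"dz":0,"wx":0,"wy":0,"wz":9.3,"hand":15},{"dx":0,"dy":0,"dz":0,"wx":0,"wy":0,"wz":9.3,"hand":15},{"dx":0,"dy":0,"dz":0,"wx":0,"wy":0,"wz":9.3,"hand":15},{"dx":0,"dy":0,"dz":0,"wx":0,"wy":0,"wz":9.2,"hand":15},{"dx":0,"dy":0,"dz":0,"wx":0,"wy":0,"wz":0,"hand":15}]' 25
python3 - <<'E'
from h import *
cv2.imwrite("pics/w24.png",optics.capture("wrist"))
go(*PW(0,.026),0,84.6)
E
```

```text
time_s: 54.0
tcp_pos: [0.6043, -0.0098, 0.0958]
eef_rot: [-179.9, 0.0, 84.6]
contact_force: [0.1, -0.6, -1.9]
gripper_width: 0.0276
tcp [ 0.6044 -0.0097  0.096 ] rot [-1.7992e+02  2.0000e-02  8.4760e+01] t 54.05 F [ 0.4  0.  -1. ] w 0.028
  xyz shift first(tool mm): [ 2.4  3.  96. ]
  wz:  0.2  joint6 -112.8
```

View pics/w24.png

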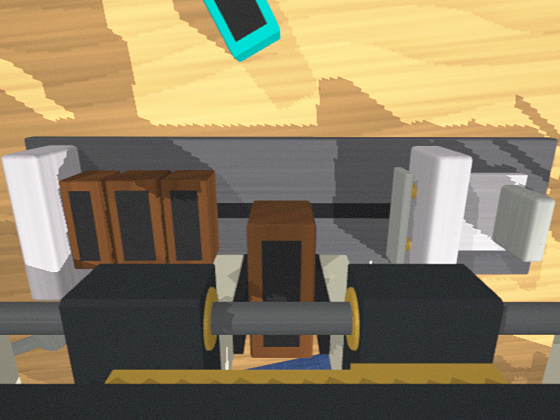

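```bash
python3 -m crank '[{"dx":2.4,"dy":3,"dz":0,"wx":0,"wy":0,"wz":0.2,"hand":15},{"dx":0,"dy":0,"dz":40,"wx":0,"wy":0,"wz":0,"hand":15},{"dx":0,"dy":0,"dz":35,"wx":0,"wy":0,"wz":0,"hand":15},{"dx":0,"dy":0,"dz":15,"wx":0,"wy":0,"wz":0,"hand":15},{"dx":0,"dy":0,"dz":0,"wx":0,"wy":0,"wz":0,"hand":15},{"dx":0,"dy":0,"dz":2,"wx":0,"wy":0,"wz":0,"hand":15},{"dx":0,"dy":0,"dz":0,"wx":0,"wy":0,"wz":0,"hand":15}]' 25; python3 -m crank '[{"dx":0,"dy":0,"dz":2,"wx":0,"wy":0,"wz":0,"hand":15},{"dx":0,"dy":0,"dz":0,"wx":0,"wy":0,"wz":0,"hand":15}]' 25
```

```text
time_s: 54.92
tcp_pos: [0.609, -0.0072, 0.0062]
eef_rot: [179.9, -0.0, 84.4]
contact_force: [0.7, -0.9, 0.2]
gripper_width: 0.0277
time_s: 55.18
tcp_pos: [0.6083, -0.0075, 0.0033]
eef_rot: [180.0, -0.0, 84.4]
contact_force: [-0.6, -0.5, -0.9]
gripper_width: 0.0276
```

```bash
python3 -m crank '[{"dx":0,"dy":-1,"dz":2.5,"wx":0,"wy":0,"wz":0,"hand":15},{"dx":0,"dy":0,"dz":0,"wx":0,"wy":0,"wz":0,"hand":15}]' 25; python3 -m crank '[{"dx":0,"dy":0,"dz":1.5,"wx":0,"wy":0,"wz":0,"hand":15},{"dx":0,"dy":0,"dz":0,"wx":0,"wy":0,"wz":0,"hand":15}]' 25
```

```text
time_s: 55.42
tcp_pos: [0.607, -0.0074, 0.0003]
eef_rot: [-180.0, 0.0, 84.4]
contact_force: [-0.7, 0.5, -0.7]
gripper_width: 0.0281
time_s: 55.68
tcp_pos: [0.6073, -0.0074, -0.0004]
eef_rot: [180.0, 0.0, 84.4]
contact_force: [-2.0, 0.3, 5.1]
gripper_width: 0.0278
```

```bash
python3 -m crank '[{"dx":0,"dy":0,"dz":0,"wx":0,"wy":0,"wz":0,"hand":45},{"dx":0,"dy":0,"dz":0,"wx":0,"wy":0,"wz":0,"hand":45},{"dx":0,"dy":0,"dz":0,"wx":0,"wy":0,"wz":0,"hand":45},{"dx":0,"dy":0,"dz":-40,"wx":0,"wy":0,"wz":0,"hand":45},{"dx":0,"dy":0,"dz":-50,"wx":0,"wy":0,"wz":0,"hand":45},{"dx":0,"dy":0,"dz":-30,"wx":0,"wy":0,"wz":0,"hand":50},{"dx":0,"dy":0,"dz":0,"wx":0,"wy":0,"wz":0,"hand":50}]' 25
python3 - <<'E'
from h import *
cv2.imwrite("pics/w25.png",optics.capture("wrist"))
go(.6235,.157,.003,84.6)
E
```

```text
time_s: 56.55
tcp_pos: [0.609, -0.007, 0.1221]
eef_rot: [179.7, -0.1, 84.4]
contact_force: [-0.4, -0.6, -0.6]
gripper_width: 0.0437
tcp [ 0.6078 -0.0071  0.1202] rot [ 1.7987e+02 -6.0000e-02  8.4360e+01] t 56.6 F [-0.6  0.7 -1.5] w 0.0436
  xyz shift first(tool mm): [164.8  -0.8 117.3]
  wz:  -0.2  joint6 -113.4
```

View pics/w25.png

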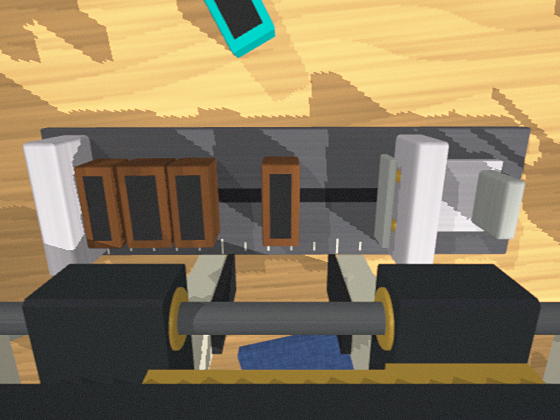

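```bash
python3 -m crank '[{"dx":41,"dy":0,"dz":0,"wx":0,"wy":0,"wz":0,"hand":50},{"dx":41,"dy":0,"dz":0,"wx":0,"wy":0,"wz":0,"hand":50},{"dx":41,"dy":0,"dz":0,"wx":0,"wy":0,"wz":0,"hand":50},{"dx":42,"dy":-1,"dz":0,"wx":0,"wy":0,"wz":-0.2,"hand":50},{"dx":0,"dy":0,"dz":30,"wx":0,"wy":0,"wz":0,"hand":50},{"dx":0,"dy":0,"dz":0,"wx":0,"wy":0,"wz":0,"hand":50}]' 25
python3 - <<'E'
from h import *
cv2.imwrite("pics/w26.png",optics.capture("wrist"))
go(.6235,.157,.004,84.6)
E
```

```text
time_s: 57.35
tcp_pos: [0.6199, 0.1563, 0.0854]
eef_rot: [-179.7, 0.2, 84.6]
contact_force: [1.0, -0.3, 0.5]
gripper_width: 0.0437
tcp [0.6211 0.1562 0.0872] rot [-1.798e+02  1.500e-01  8.457e+01] t 57.4 F [0.7 0.6 0.4] w 0.0438
  xyz shift first(tool mm): [ 1.2  2.6 83.2]
  wz:  -0.0  joint6 -127.0
```

View pics/w26.png

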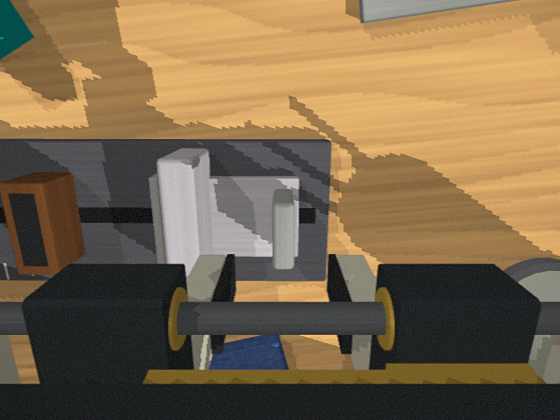

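```bash
python3 -m crank '[{"dx":0.5,"dy":2,"dz":30,"wx":0,"wy":0,"wz":0,"hand":50},{"dx":0,"dy":0,"dz":30,"wx":0,"wy":0,"wz":0,"hand":50},{"dx":0,"dy":0,"dz":22,"wx":0,"wy":0,"wz":0,"hand":50},{"dx":0,"dy":0,"dz":0,"wx":0,"wy":0,"wz":0,"hand":50}]'; python3 -m crank '[{"dx":0,"dy":0,"dz":0,"wx":0,"wy":0,"wz":0,"hand":0},{"dx":0,"dy":0,"dz":0,"wx":0,"wy":0,"wz":0,"hand":0},{"dx":0,"dy":0,"dz":0,"wx":0,"wy":0,"wz":0,"hand":0},{"dx":0,"dy":0,"dz":0,"wx":0,"wy":0,"wz":0,"hand":0},{"dx":0,"dy":0,"dz":0,"wx":0,"wy":0,"wz":0,"hand":0}]' 40
```

```text
time_s: 57.9
tcp_pos: [0.6237, 0.156, 0.0061]
eef_rot: [-179.9, 0.1, 84.5]
contact_force: [0.7, 0.1, 1.2]
gripper_width: 0.0436
time_s: 58.52
tcp_pos: [0.6247, 0.157, 0.0078]
eef_rot: [180.0, 0.0, 84.6]
contact_force: [-1.1, -3.3, 6.0]
gripper_width: 0.0138
```

```bash
python3 -m crank '[{"dx":-6,"dy":0,"dz":0,"wx":0,"wy":0,"wz":0,"hand":0},{"dx":-6,"dy":0,"dz":0,"wx":0,"wy":0,"wz":0,"hand":0},{"dx":-6,"dy":0,"dz":0,"wx":0,"wy":0,"wz":0,"hand":0},{"dx":-6,"dy":0,"dz":0,"wx":0,"wy":0,"wz":0,"hand":0},{"dx":-6,"dy":0,"dz":0,"wx":0,"wy":0,"wz":0,"hand":0},{"dx":-6,"dy":0,"dz":0,"wx":0,"wy":0,"wz":0,"hand":0},{"dx":-6,"dy":0,"dz":0,"wx":0,"wy":0,"wz":0,"hand":0},{"dx":-6,"dy":0,"dz":0,"wx":0,"wy":0,"wz":0,"hand":0},{"dx":-6,"dy":0,"dz":0,"wx":0,"wy":0,"wz":0,"hand":0},{"dx":-4,"dy":0,"dz":0,"wx":0,"wy":0,"wz":0,"hand":0}]' 40;python3 -m crank '[{"dx":-4,"dy":0,"dz":0,"wx":0,"wy":0,"wz":0,"hand":0},{"dx":-4,"dy":0,"dz":0,"wx":0,"wy":0,"wz":0,"hand":0},{"dx":-4,"dy":0,"dz":0,"wx":0,"wy":0,"wz":0,"hand":0},{"dx":-4,"dy":0,"dz":0,"wx":0,"wy":0,"wz":0,"hand":0},{"dx":-4,"dy":0,"dz":0,"wx":0,"wy":0,"wz":0,"hand":0},{"dx":0,"dy":0,"dz":0,"wx":0,"wy":0,"wz":0,"hand":0}]' 40
```

```text
time_s: 59.78
tcp_pos: [0.6195, 0.1018, 0.0078]
eef_rot: [179.9, -0.2, 84.6]
contact_force: [-3.3, 9.7, 6.2]
gripper_width: 0.0136
time_s: 60.52
tcp_pos: [0.6175, 0.0815, 0.0078]
eef_rot: [179.9, -0.1, 84.6]
contact_force: [-2.9, 8.2, 6.2]
gripper_width: 0.0134
```

```bash
python3 -m crank '[{"dx":-4,"dy":0,"dz":0,"wx":0,"wy":0,"wz":0,"hand":0},{"dx":-4,"dy":0,"dz":0,"wx":0,"wy":0,"wz":0,"hand":0},{"dx":-4,"dy":0,"dz":0,"wx":0,"wy":0,"wz":0,"hand":0},{"dx":-4,"dy":0,"dz":0,"wx":0,"wy":0,"wz":0,"hand":0},{"dx":0,"dy":0,"dz":0,"wx":0,"wy":0,"wz":0,"hand":0}]' 40
python3 - <<'E'
from h import *
cv2.imwrite("pics/w27.png",optics.capture("wrist"))
go()
E
```

```text
time_s: 61.15
tcp_pos: [0.616, 0.0655, 0.0078]
eef_rot: [179.9, -0.1, 84.6]
contact_force: [-3.3, 7.8, 6.5]
gripper_width: 0.0137
tcp [0.616  0.0656 0.0078] rot [ 1.7992e+02 -1.2000e-01  8.4590e+01] t 61.2 F [-3.6  7.4  7.4] w 0.0138
  xyz shift first(tool mm): [0. 0. 0.]
```

View pics/w27.png

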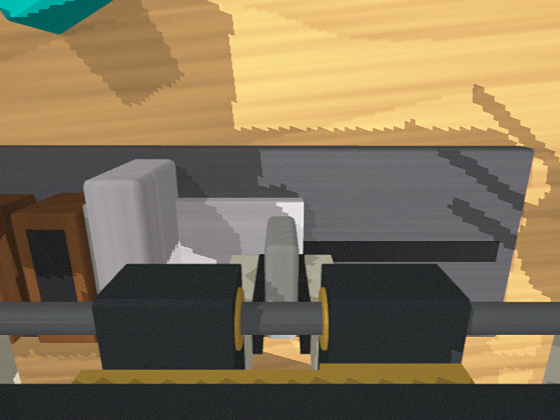

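```bash
python3 -m crank '[{"dx":-4,"dy":0,"dz":0,"wx":0,"wy":0,"wz":0,"hand":0},{"dx":-4,"dy":0,"dz":0,"wx":0,"wy":0,"wz":0,"hand":0},{"dx":-4,"dy":0,"dz":0,"wx":0,"wy":0,"wz":0,"hand":0},{"dx":0,"dy":0,"dz":0,"wx":0,"wy":0,"wz":0,"hand":0}]' 40;python3 -m crank '[{"dx":-2,"dy":0,"dz":0,"wx":0,"wy":0,"wz":0,"hand":0},{"dx":-2,"dy":0,"dz":0,"wx":0,"wy":0,"wz":0,"hand":0},{"dx":0,"dy":0,"dz":0,"wx":0,"wy":0,"wz":0,"hand":0}]' 40;python3 -m crank '[{"dx":-2,"dy":0,"dz":0,"wx":0,"wy":0,"wz":0,"hand":0},{"dx":0,"dy":0,"dz":0,"wx":0,"wy":0,"wz":0,"hand":0}]' 40;python3 -m crank '[{"dx":-2,"dy":0,"dz":0,"wx":0,"wy":0,"wz":0,"hand":0},{"dx":0,"dy":0,"dz":0,"wx":0,"wy":0,"wz":0,"hand":0}]' 40
```

```text
time_s: 61.7
tcp_pos: [0.6149, 0.0536, 0.0078]
eef_rot: [179.9, -0.1, 84.6]
contact_force: [-4.3, 6.3, 6.1]
gripper_width: 0.0135
time_s: 62.08
tcp_pos: [0.6145, 0.0499, 0.0078]
eef_rot: [179.9, -0.1, 84.6]
contact_force: [-5.2, 9.2, 6.9]
gripper_width: 0.0138
time_s: 62.32
tcp_pos: [0.6144, 0.048, 0.0079]
eef_rot: [179.9, -0.1, 84.6]
contact_force: [-3.7, 10.2, 6.1]
gripper_width: 0.0136
time_s: 62.58
tcp_pos: [0.6142, 0.046, 0.0078]
eef_rot: [179.9, -0.1, 84.6]
contact_force: [-4.4, 10.5, 7.6]
gripper_width: 0.0136
```

```bash
python3 -m crank '[{"dx":-2,"dy":0,"dz":0,"wx":0,"wy":0,"wz":0,"hand":0},{"dx":0,"dy":0,"dz":0,"wx":0,"wy":0,"wz":0,"hand":0}]' 40;python3 -m crank '[{"dx":-2,"dy":0,"dz":0,"wx":0,"wy":0,"wz":0,"hand":0},{"dx":0,"dy":0,"dz":0,"wx":0,"wy":0,"wz":0,"hand":0}]' 40;python3 -m crank '[{"dx":-1.5,"dy":0,"dz":0,"wx":0,"wy":0,"wz":0,"hand":0},{"dx":0,"dy":0,"dz":0,"wx":0,"wy":0,"wz":0,"hand":0}]' 40
python3 - <<'E'
from h import *
cv2.imwrite("pics/t28.png",cv2.resize(optics.capture("top")[140:220,225:385],None,fx=5,fy=5,interpolation=cv2.INTER_CUBIC))
cv2.imwrite("pics/s28.png",cv2.resize(optics.capture("scene")[200:330,200:350],None,fx=5,fy=5,interpolation=cv2.INTER_CUBIC)[:600])
go()
E
```

```text
time_s: 62.82
tcp_pos: [0.614, 0.0441, 0.0078]
eef_rot: [179.9, -0.1, 84.6]
contact_force: [-3.3, 9.8, 5.5]
gripper_width: 0.0138
time_s: 63.08
tcp_pos: [0.6138, 0.0421, 0.0078]
eef_rot: [179.9, -0.1, 84.6]
contact_force: [-4.8, 9.1, 6.0]
gripper_width: 0.0139
time_s: 63.32
tcp_pos: [0.6137, 0.0407, 0.0078]
eef_rot: [179.9, -0.2, 84.6]
contact_force: [-2.8, 10.6, 6.5]
gripper_width: 0.0138
tcp [0.6136 0.0407 0.0078] rot [ 1.7992e+02 -1.5000e-01  8.4600e+01] t 63.42 F [-5.  10.1  7.2] w 0.0137
  xyz shift first(tool mm): [0. 0. 0.]
```

View pics/t28.png

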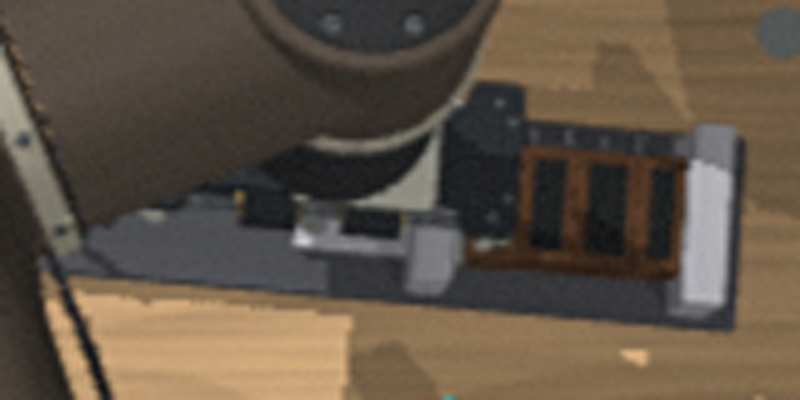

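View pics/s28.png

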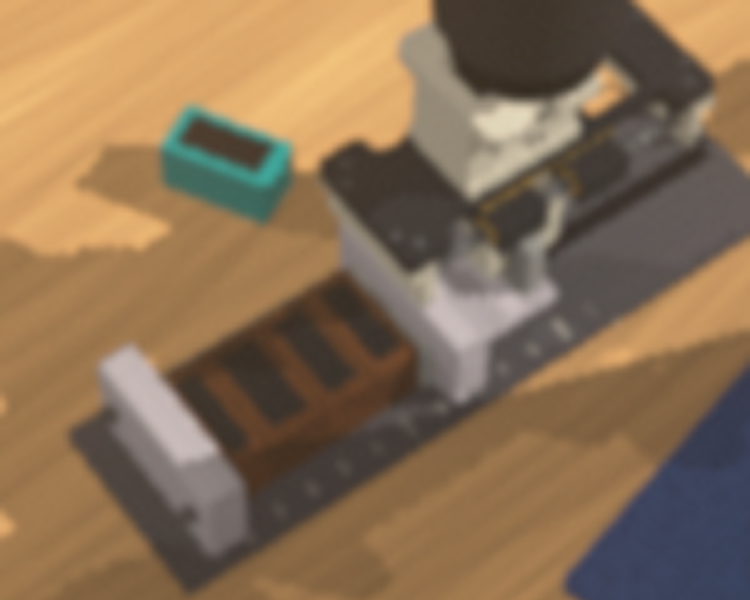

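```bash
python3 -m crank '[{"dx":0,"dy":0,"dz":0,"wx":0,"wy":0,"wz":0,"hand":50},{"dx":0,"dy":0,"dz":0,"wx":0,"wy":0,"wz":0,"hand":50},{"dx":0,"dy":0,"dz":0,"wx":0,"wy":0,"wz":0,"hand":50},{"dx":0,"dy":0,"dz":0,"wx":0,"wy":0,"wz":0,"hand":50},{"dx":0,"dy":0,"dz":-30,"wx":0,"wy":0,"wz":0,"hand":50},{"dx":0,"dy":0,"dz":-40,"wx":0,"wy":0,"wz":0,"hand":50},{"dx":-40,"dy":0,"dz":0,"wx":0,"wy":0,"wz":0,"hand":50},{"dx":-40,"dy":0,"dz":0,"wx":0,"wy":0,"wz":0,"hand":50},{"dx":0,"dy":0,"dz":0,"wx":0,"wy":0,"wz":0,"hand":50},{"dx":0,"dy":0,"dz":0,"wx":0,"wy":0,"wz":0,"hand":50}]' 40
python3 - <<'E'
from h import *
im=optics.capture("wrist");cv2.imwrite("pics/w29.png",im)
go()
E
```

```text
time_s: 64.68
tcp_pos: [0.6056, -0.0415, 0.0771]
eef_rot: [180.0, -0.0, 84.5]
contact_force: [-0.5, -0.5, 0.3]
gripper_width: 0.0437
tcp [ 0.6057 -0.0411  0.0771] rot [179.99  -0.    84.56] t 64.72 F [0.5 0.3 0.5] w 0.0438
  xyz shift first(tool mm): [0. 0. 0.]
```

View pics/w29.png

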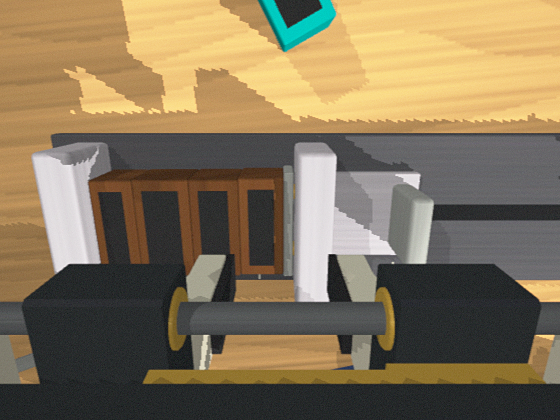

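```bash
python3 - <<'E'
from h import *
im=cv2.imread("pics/w29.png")
cv2.imwrite("pics/w29z.png",cv2.resize(im[130:280,225:345],None,fx=5,fy=4,interpolation=cv2.INTER_CUBIC)[:600])
E
```

```text
(no output)
```

View pics/w29z.png

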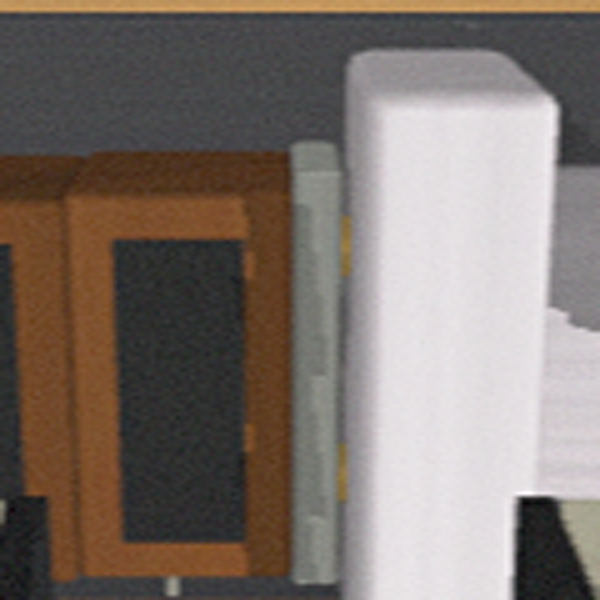

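```bash
python3 - <<'E'
from h import *
c=cam("wrist")
def py(X,P=(.605,-.0335,-5.4)):
    a=np.radians(P[2]); d=X[:2]-np.array(P[:2]); return (-np.sin(a)*d[0]+np.cos(a)*d[1])*1e3
for n,u,v,z in(("padface",283,217,.043),("padback",292.6,217,.043),("jawfront",298.5,217,.062),("jawfront",300,217,.062),("jawback",334.6,217,.062),("fixedinner bottom?",90,217,.048),("blk joints",137,217,.048),("",190,217,.048),("",239,217,.048),("blk2 right top",274.4,217,.048)):
    print(n,round(py(unproj(c,(u,v),z)),1))
E
```

```text
padface -6.2
padback -0.2
jawfront 2.6
jawfront 3.5
jawback 23.4
fixedinner bottom? -125.1
blk joints -96.2
 -63.5
 -33.3
blk2 right top -11.5
```

```bash
python3 -m crank '[{"dx":41,"dy":0,"dz":0,"wx":0,"wy":0,"wz":0,"hand":50},{"dx":41,"dy":0,"dz":0,"wx":0,"wy":0,"wz":0,"hand":50},{"dx":0,"dy":0,"dz":0,"wx":0,"wy":0,"wz":0,"hand":50}]'
python3 - <<'E'
from h import *
go(.6136,.041,.0075,84.6)
E
```

```text
time_s: 65.1
tcp_pos: [0.6138, 0.0436, 0.077]
eef_rot: [180.0, -0.0, 84.8]
contact_force: [0.2, -0.1, -0.8]
gripper_width: 0.0441
tcp [0.6138 0.0436 0.077 ] rot [ 1.7998e+02 -1.0000e-02  8.4790e+01] t 65.1 F [ 0.2 -0.1 -0.8] w 0.0441
  xyz shift first(tool mm): [-2.7 -0.  69.5]
  wz:  0.2  joint6 -117.4
```

```bash
python3 -m crank '[{"dx":-2.5,"dy":0,"dz":30,"wx":0,"wy":0,"wz":0.2,"hand":50},{"dx":0,"dy":0,"dz":25,"wx":0,"wy":0,"wz":0,"hand":50},{"dx":0,"dy":0,"dz":15,"wx":0,"wy":0,"wz":0,"hand":50},{"dx":0,"dy":0,"dz":0,"wx":0,"wy":0,"wz":0,"hand":50}]'; python3 -m crank '[{"dx":0,"dy":0,"dz":0,"wx":0,"wy":0,"wz":0,"hand":0},{"dx":0,"dy":0,"dz":0,"wx":0,"wy":0,"wz":0,"hand":0},{"dx":0,"dy":0,"dz":0,"wx":0,"wy":0,"wz":0,"hand":0},{"dx":0,"dy":0,"dz":0,"wx":0,"wy":0,"wz":0,"hand":0},{"dx":0,"dy":0,"dz":0,"wx":0,"wy":0,"wz":0,"hand":0}]' 40
```

```text
time_s: 65.6
tcp_pos: [0.6124, 0.0376, 0.006]
eef_rot: [-179.9, 0.1, 84.4]
contact_force: [0.6, -0.5, 0.1]
gripper_width: 0.0436
time_s: 66.22
tcp_pos: [0.6137, 0.0392, 0.0078]
eef_rot: [179.9, -0.1, 84.4]
contact_force: [-1.3, 7.0, 1.8]
gripper_width: 0.0137
```

```bash
python3 -m crank '[{"dx":-0.7,"dy":0,"dz":0,"wx":0,"wy":0,"wz":0,"hand":0},{"dx":0,"dy":0,"dz":0,"wx":0,"wy":0,"wz":0,"hand":0}]' 40; python3 -m crank '[{"dx":0,"dy":0,"dz":0,"wx":0,"wy":0,"wz":0,"hand":50},{"dx":0,"dy":0,"dz":0,"wx":0,"wy":0,"wz":0,"hand":50},{"dx":0,"dy":0,"dz":0,"wx":0,"wy":0,"wz":0,"hand":50},{"dx":0,"dy":0,"dz":0,"wx":0,"wy":0,"wz":0,"hand":50},{"dx":0,"dy":0,"dz":-30,"wx":0,"wy":0,"wz":0,"hand":50},{"dx":0,"dy":0,"dz":-40,"wx":0,"wy":0,"wz":0,"hand":50},{"dx":-38,"dy":0,"dz":0,"wx":0,"wy":0,"wz":0,"hand":50},{"dx":0,"dy":0,"dz":0,"wx":0,"wy":0,"wz":0,"hand":50},{"dx":0,"dy":0,"dz":0,"wx":0,"wy":0,"wz":0,"hand":50}]' 40
python3 - <<'E'
from h import *
im=optics.capture("wrist");cv2.imwrite("pics/w30.png",im)
cv2.imwrite("pics/w30z.png",cv2.resize(im[130:280,175:315],None,fx=5,fy=4,interpolation=cv2.INTER_CUBIC)[:600])
go()
E
```

```text
time_s: 66.47
tcp_pos: [0.6138, 0.0392, 0.0078]
eef_rot: [179.9, -0.1, 84.4]
contact_force: [-2.3, 9.9, 2.1]
gripper_width: 0.0137
time_s: 67.6
tcp_pos: [0.6092, -0.0009, 0.0769]
eef_rot: [-180.0, 0.0, 84.3]
contact_force: [-0.6, -0.5, 0.7]
gripper_width: 0.0434
tcp [ 6.092e-01 -6.000e-04  7.680e-02] rot [-1.7998e+02  1.0000e-02  8.4350e+01] t 67.65 F [-0.6  0.  -0.8] w 0.0441
  xyz shift first(tool mm): [0. 0. 0.]
```

View pics/w30z.png

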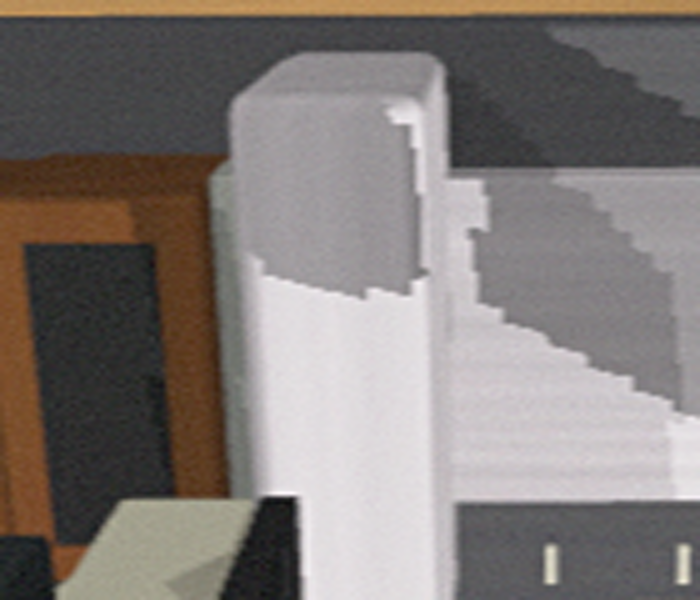

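```bash
python3 -m crank '[{"dx":-42,"dy":-6,"dz":0,"wx":0,"wy":0,"wz":0,"hand":50},{"dx":0,"dy":0,"dz":0,"wx":0,"wy":0,"wz":0,"hand":50},{"dx":0,"dy":0,"dz":0,"wx":0,"wy":0,"wz":0,"hand":50}]' 40
python3 - <<'E'
from h import *
im=optics.capture("wrist");cv2.imwrite("pics/w31.png",im)
cv2.imwrite("pics/w31z.png",cv2.resize(im[130:280,225:345],None,fx=5,fy=4,interpolation=cv2.INTER_CUBIC)[:600])
go()
E
```

```text
time_s: 68.03
tcp_pos: [0.5994, -0.0415, 0.0769]
eef_rot: [-180.0, 0.0, 84.4]
contact_force: [0.7, -0.5, 0.9]
gripper_width: 0.0438
tcp [ 0.5995 -0.0413  0.0769] rot [-180.      0.     84.39] t 68.08 F [-0.3 -0.3  0.1] w 0.0436
  xyz shift first(tool mm): [0. 0. 0.]
```

View pics/w31z.png

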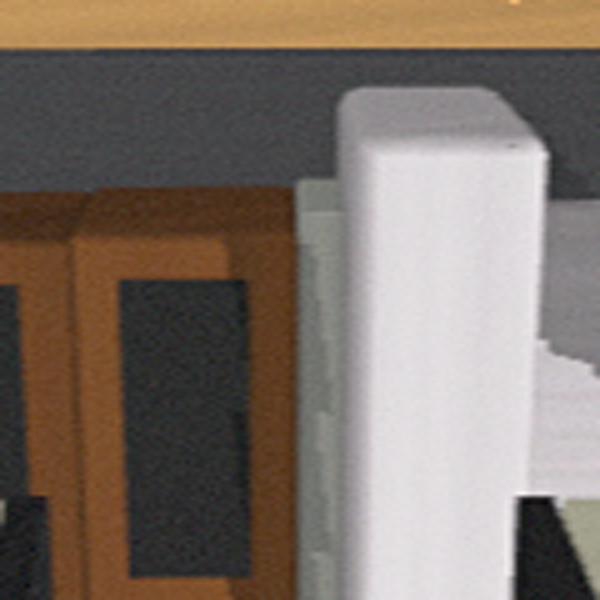

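View pics/w31.png

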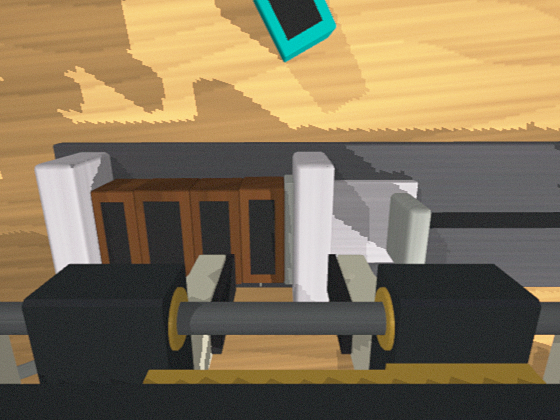

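```bash
python3 - <<'E'
from h import *
im=optics.capture("top"); cv2.imwrite("pics/t32.png",im)
c=cam("top")
for n in("top","scene"):
    if n=="scene": optics.capture(n)
    for r in finder.place_of("bar_grip",n): print(n,r["conf"],r["centre"],unproj(cam(n),r["centre"],.026))
go(.484,.333,.15,178)
E
```

```text
top 0.79 [179.1, 225.6] [0.48467143 0.33807171 0.026     ]
scene 0.67 [342.3, 173.9] [0.48924472 0.33153371 0.026     ]
scene 0.43 [280.2, 256.5] [ 0.58880051 -0.01114674  0.026     ]
tcp [ 0.5994 -0.0413  0.077 ] rot [-180.      0.     84.41] t 68.28 F [0.7 0.4 1.2] w 0.044
  xyz shift first(tool mm): [ 361.3 -151.3  -73. ]
  wz:  86.4  joint6 -110.3
```

View pics/t32.png

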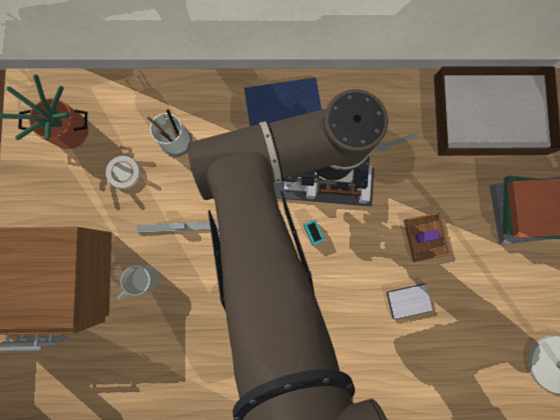

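```bash
python3 -m crank '[{"dx":0,"dy":0,"dz":-40,"wx":0,"wy":0,"wz":0,"hand":50},{"dx":0,"dy":0,"dz":-33,"wx":0,"wy":0,"wz":0,"hand":50},{"dx":45,"dy":-19,"dz":0,"wx":0,"wy":0,"wz":0,"hand":50},{"dx":45,"dy":-19,"dz":0,"wx":0,"wy":0,"wz":0,"hand":50},{"dx":45,"dy":-19,"dz":0,"wx":0,"wy":0,"wz":0,"hand":50},{"dx":45,"dy":-19,"dz":0,"wx":0,"wy":0,"wz":0,"hand":50},{"dx":45,"dy":-19,"dz":0,"wx":0,"wy":0,"wz":0,"hand":50},{"dx":45,"dy":-19,"dz":0,"wx":0,"wy":0,"wz":0,"hand":50},{"dx":45,"dy":-19,"dz":0,"wx":0,"wy":0,"wz":0,"hand":50},{"dx":45,"dy":-18,"dz":0,"wx":0,"wy":0,"wz":0,"hand":50}]' 40
python3 -m crank '[{"dx":0,"dy":0,"dz":0,"wx":0,"wy":0,"wz":-10.4,"hand":50},{"dx":0,"dy":0,"dz":0,"wx":0,"wy":0,"wz":-10.4,"hand":50},{"dx":0,"dy":0,"dz":0,"wx":0,"wy":0,"wz":-10.4,"hand":50},{"dx":0,"dy":0,"dz":0,"wx":0,"wy":0,"wz":-10.4,"hand":50},{"dx":0,"dy":0,"dz":0,"wx":0,"wy":0,"wz":-10.4,"hand":50},{"dx":0,"dy":0,"dz":0,"wx":0,"wy":0,"wz":-10.4,"hand":50},{"dx":0,"dy":0,"dz":0,"wx":0,"wy":0,"wz":-10.4,"hand":50},{"dx":0,"dy":0,"dz":0,"wx":0,"wy":0,"wz":-10.4,"hand":50},{"dx":0,"dy":0,"dz":0,"wx":0,"wy":0,"wz":-10.4,"hand":50},{"dx":0,"dy":0,"dz":0,"wx":0,"wy":0,"wz":0,"hand":50}]' 40
python3 - <<'E'
from h import *
im=optics.capture("wrist");cv2.imwrite("pics/w33.png",im)
c=cam("wrist")
for r in finder.place_of("bar_grip","wrist"): print(r["conf"],r["centre"],unproj(c,r["centre"],.026))
go(.484,.333,.15,178)
E
```

```text
time_s: 69.53
tcp_pos: [0.4834, 0.3331, 0.1502]
eef_rot: [180.0, -0.0, 84.4]
contact_force: [0.4, 0.5, 0.3]
gripper_width: 0.0436
time_s: 70.78
tcp_pos: [0.4841, 0.3315, 0.15]
eef_rot: [-180.0, -0.0, 177.9]
contact_force: [-0.0, -0.1, -1.0]
gripper_width: 0.0434
0.8 [281.4, 202.1] [0.48313422 0.33963325 0.026     ]
tcp [0.4842 0.3314 0.15  ] rot [-180.     -0.    177.74] t 70.88 F [-0.5  0.3 -0.1] w 0.0438
  xyz shift first(tool mm): [0.2 1.6 0. ]
  wz:  -0.3  joint6 -55.7
```

View pics/w33.png

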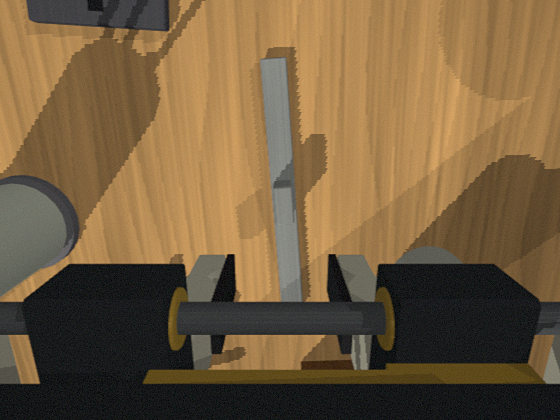

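```bash
python3 - <<'E'
from h import *
im=cv2.imread("pics/w33.png")
cv2.imwrite("pics/w33z.png",cv2.resize(im[45:305,240:320],None,fx=3,fy=2.3,interpolation=cv2.INTER_CUBIC))
c=cam("wrist")
m=finder.masks_of("bar_grip","wrist")
for r in m[:2]:
    print(r["conf"],r["rect"],r["mask"].sum())
mm=m[0]["mask"]
for v in (60,80,100,120,140,160,240,250): 
    xs=np.nonzero(mm[v])[0]; 
    if len(xs): print(v,xs.min(),xs.max()+1,unproj(c,((xs.min()+xs.max()+1)/2-.5,v),.01).round(4))
E
```

```text
0.92 [281.9, 179.7, 41.8, 242.7] 5675
60 261 285 [0.4861 0.2219 0.01  ]
80 262 287 [0.4855 0.2375 0.01  ]
100 263 288 [0.4854 0.2536 0.01  ]
120 265 290 [0.4844 0.2702 0.01  ]
140 267 290 [0.4842 0.2873 0.01  ]
160 269 292 [0.4831 0.3051 0.01  ]
240 276 298 [0.4799 0.382  0.01  ]
250 277 299 [0.4792 0.3924 0.01  ]
```

View pics/w33z.png

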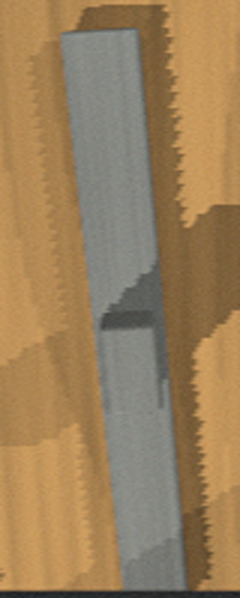

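```bash
python3 - <<'E'
from h import *
c=cam("wrist")
for uv in((283,188.5),(287,223)): print(unproj(c,uv,.038))
go(.4818,.340,-.0105,2.3)
E
```

```text
[0.48131706 0.32433381 0.038     ]
[0.47896184 0.35496353 0.038     ]
tcp [0.4842 0.3313 0.1501] rot [180.    -0.   177.77] t 70.92 F [-0.2 -0.5 -0.3] w 0.0434
  xyz shift first(tool mm): [  2.7   8.6 160.6]
  wz:  -4.5  joint6 -55.7
```

Grip-block centre ≈ (0.480, 0.340), agreeing with the other estimates. Descend in stages.

```bash
python3 -m crank '[{"dx":3.2,"dy":8.6,"dz":0,"wx":0,"wy":0,"wz":-4.5,"hand":50},{"dx":0,"dy":0,"dz":45,"wx":0,"wy":0,"wz":0,"hand":50},{"dx":0,"dy":0,"dz":35,"wx":0,"wy":0,"wz":0,"hand":50},{"dx":0,"dy":0,"dz":0,"wx":0,"wy":0,"wz":0,"hand":50}]' 40
python3 - <<'E'
from h import *
im=optics.capture("wrist");cv2.imwrite("pics/w34.png",im)
go(.4815,.340,-.0105,2.3)
E
```

```text
time_s: 71.42
tcp_pos: [0.48, 0.3383, 0.0676]
eef_rot: [-179.8, -0.2, -177.7]
contact_force: [-0.7, -0.2, 0.7]
gripper_width: 0.0438
tcp [0.4812 0.3394 0.0697] rot [-1.7989e+02 -7.0000e-02 -1.7762e+02] t 71.47 F [ 0.3 -0.1  0.4] w 0.0438
  xyz shift first(tool mm): [-0.4  0.8 80.2]
  wz:  0.1  joint6 -51.8
```

View pics/w34.png

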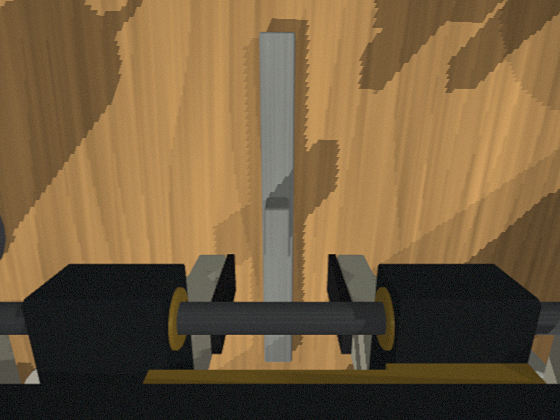

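```bash
python3 -m crank '[{"dx":-0.8,"dy":0.8,"dz":35,"wx":0,"wy":0,"wz":0,"hand":50},{"dx":0,"dy":0,"dz":30,"wx":0,"wy":0,"wz":0,"hand":50},{"dx":0,"dy":0,"dz":14,"wx":0,"wy":0,"wz":0,"hand":50},{"dx":0,"dy":0,"dz":0,"wx":0,"wy":0,"wz":0,"hand":50},{"dx":0,"dy":0,"dz":0,"wx":0,"wy":0,"wz":0,"hand":50}]' 40
python3 -m crank '[{"dx":0,"dy":0,"dz":0,"wx":0,"wy":0,"wz":0,"hand":0},{"dx":0,"dy":0,"dz":0,"wx":0,"wy":0,"wz":0,"hand":0},{"dx":0,"dy":0,"dz":0,"wx":0,"wy":0,"wz":0,"hand":0},{"dx":0,"dy":0,"dz":0,"wx":0,"wy":0,"wz":0,"hand":0},{"dx":0,"dy":0,"dz":0,"wx":0,"wy":0,"wz":0,"hand":0}]' 45
```

```text
time_s: 72.1
tcp_pos: [0.483, 0.3416, -0.0074]
eef_rot: [179.9, 0.1, -177.5]
contact_force: [-0.2, 0.4, 0.9]
gripper_width: 0.0441
time_s: 72.72
tcp_pos: [0.4822, 0.3408, -0.0087]
eef_rot: [180.0, 0.0, -177.5]
contact_force: [-1.4, -0.3, 3.5]
gripper_width: 0.0157
```

```bash
python3 -m crank '[{"dx":0,"dy":0,"dz":-15,"wx":0,"wy":0,"wz":0,"hand":0},{"dx":0,"dy":0,"dz":-35,"wx":0,"wy":0,"wz":0,"hand":0},{"dx":0,"dy":0,"dz":-45,"wx":0,"wy":0,"wz":0,"hand":0},{"dx":0,"dy":0,"dz":-45,"wx":0,"wy":0,"wz":0,"hand":0},{"dx":0,"dy":0,"dz":0,"wx":0,"wy":0,"wz":0,"hand":0}]' 45
python3 - <<'E'
from h import *
go(*PW(0,-.062),.13,174.6)
im=optics.capture("wrist");cv2.imwrite("pics/w35.png",im)
E
```

```text
time_s: 73.35
tcp_pos: [0.4838, 0.3424, 0.1358]
eef_rot: [179.7, 0.3, -177.5]
contact_force: [0.1, 0.2, -4.4]
gripper_width: 0.0157
tcp [0.4838 0.3424 0.1358] rot [ 179.69    0.3  -177.51] t 73.35 F [ 0.1  0.2 -4.4] w 0.0157
  xyz shift first(tool mm): [ -96.2 -442.3    3.9]
  wz:  7.9  joint6 -51.7
```

View pics/w35.png

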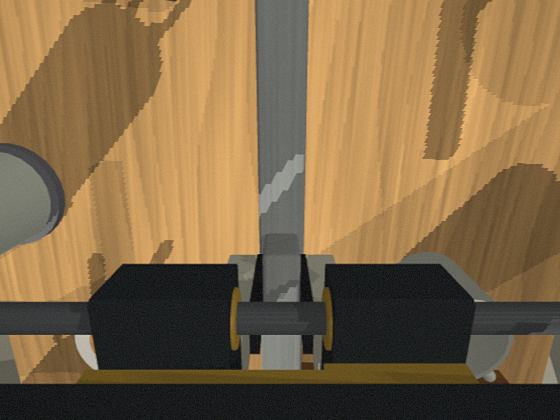

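```bash
python3 -m crank '[{"dx":-5,"dy":-22,"dz":0,"wx":0,"wy":0,"wz":0,"hand":0},{"dx":-9,"dy":-42,"dz":0,"wx":0,"wy":0,"wz":0,"hand":0},{"dx":-9,"dy":-42,"dz":0,"wx":0,"wy":0,"wz":0,"hand":0},{"dx":-9,"dy":-42,"dz":0,"wx":0,"wy":0,"wz":0,"hand":0},{"dx":-9,"dy":-42,"dz":0,"wx":0,"wy":0,"wz":0,"hand":0},{"dx":-9,"dy":-42,"dz":0,"wx":0,"wy":0,"wz":0,"hand":0},{"dx":-9,"dy":-42,"dz":0,"wx":0,"wy":0,"wz":0,"hand":0},{"dx":-9,"dy":-42,"dz":0,"wx":0,"wy":0,"wz":0,"hand":0},{"dx":-9,"dy":-42,"dz":0,"wx":0,"wy":0,"wz":0,"hand":0},{"dx":-9,"dy":-42,"dz":0,"wx":0,"wy":0,"wz":0,"hand":0}]' 45
python3 -m crank '[{"dx":-9,"dy":-42,"dz":0,"wx":0,"wy":0,"wz":0,"hand":0},{"dx":0,"dy":0,"dz":0,"wx":0,"wy":0,"wz":4,"hand":0},{"dx":0,"dy":0,"dz":0,"wx":0,"wy":0,"wz":4,"hand":0},{"dx":0,"dy":0,"dz":0,"wx":0,"wy":0,"wz":0,"hand":0},{"dx":0,"dy":0,"dz":0,"wx":0,"wy":0,"wz":0,"hand":0}]' 45
python3 - <<'E'
from h import *
im=optics.capture("wrist");cv2.imwrite("pics/w36.png",im)
go(*PW(0,-.062),.065,174.6)
E
```

```text
time_s: 74.65
tcp_pos: [0.5838, -0.0575, 0.1293]
eef_rot: [-180.0, -0.2, -177.6]
contact_force: [0.6, 0.8, -3.3]
gripper_width: 0.0155
time_s: 75.28
tcp_pos: [0.5953, -0.0971, 0.1302]
eef_rot: [-180.0, -0.1, 174.5]
contact_force: [0.0, 0.8, -3.5]
gripper_width: 0.0157
tcp [ 0.5956 -0.0969  0.1305] rot [-1.7999e+02 -6.0000e-02  1.7454e+02] t 75.33 F [ 0.2  0.4 -2.9] w 0.0154
  xyz shift first(tool mm): [-3.5  2.  65.5]
  wz:  -0.1  joint6 -14.7
```

View pics/w36.png

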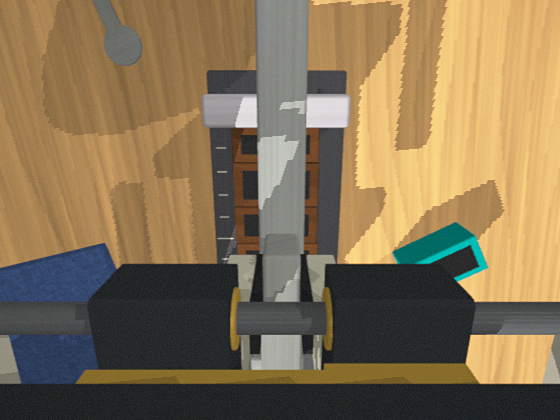

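```bash
python3 -m crank '[{"dx":-3.5,"dy":2,"dz":0,"wx":0,"wy":0,"wz":0,"hand":0},{"dx":0,"dy":0,"dz":30,"wx":0,"wy":0,"wz":0,"hand":0},{"dx":0,"dy":0,"dz":22,"wx":0,"wy":0,"wz":0,"hand":0},{"dx":0,"dy":0,"dz":10,"wx":0,"wy":0,"wz":0,"hand":0},{"dx":0,"dy":0,"dz":0,"wx":0,"wy":0,"wz":0,"hand":0},{"dx":0,"dy":0,"dz":0,"wx":0,"wy":0,"wz":0,"hand":0}]' 45
python3 - <<'E'
from h import *
im=optics.capture("wrist");cv2.imwrite("pics/w37.png",im)
go(*PW(0,-.062),.0535,174.6)
E
```

```text
time_s: 76.08
tcp_pos: [0.6006, -0.0951, 0.0701]
eef_rot: [180.0, 0.1, 174.5]
contact_force: [0.0, 0.5, -2.8]
gripper_width: 0.0158
tcp [ 0.6006 -0.0951  0.0701] rot [1.7999e+02 1.0000e-01 1.7448e+02] t 76.12 F [-0.4 -0.2 -4.1] w 0.016
  xyz shift first(tool mm): [ 1.4 -0.3 16.6]
  wz:  -0.1  joint6 -14.9
```

View pics/w37.png

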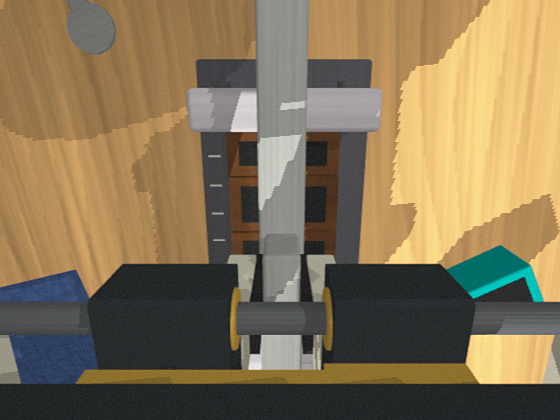

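```bash
python3 -m crank '[{"dx":1.3,"dy":0,"dz":8,"wx":0,"wy":0,"wz":0,"hand":0},{"dx":0,"dy":0,"dz":4,"wx":0,"wy":0,"wz":0,"hand":0},{"dx":0,"dy":0,"dz":0,"wx":0,"wy":0,"wz":0,"hand":0},{"dx":0,"dy":0,"dz":0,"wx":0,"wy":0,"wz":0,"hand":0}]' 45
python3 -m crank '[{"dx":0,"dy":0,"dz":2,"wx":0,"wy":0,"wz":0,"hand":0},{"dx":0,"dy":0,"dz":0,"wx":0,"wy":0,"wz":0,"hand":0}]' 45
python3 -m crank '[{"dx":0,"dy":0,"dz":2,"wx":0,"wy":0,"wz":0,"hand":0},{"dx":0,"dy":0,"dz":0,"wx":0,"wy":0,"wz":0,"hand":0}]' 45
```

```text
time_s: 76.62
tcp_pos: [0.5986, -0.0951, 0.0571]
eef_rot: [-180.0, 0.0, 174.5]
contact_force: [0.1, 0.6, -3.8]
gripper_width: 0.0152
time_s: 76.88
tcp_pos: [0.5984, -0.0951, 0.0549]
eef_rot: [-180.0, -0.0, 174.5]
contact_force: [0.5, -0.3, -3.0]
gripper_width: 0.0158
time_s: 77.12
tcp_pos: [0.5987, -0.0951, 0.0533]
eef_rot: [-180.0, 0.0, 174.5]
contact_force: [-0.6, 0.8, -0.2]
gripper_width: 0.0156
```

```bash
python3 -m crank '[{"dx":0,"dy":0,"dz":0.4,"wx":0,"wy":0,"wz":0,"hand":0},{"dx":0,"dy":0,"dz":0,"wx":0,"wy":0,"wz":0,"hand":0}]' 45
python3 -m crank '[{"dx":0,"dy":0,"dz":0,"wx":0,"wy":0,"wz":0,"hand":45},{"dx":0,"dy":0,"dz":0,"wx":0,"wy":0,"wz":0,"hand":45},{"dx":0,"dy":0,"dz":0,"wx":0,"wy":0,"wz":0,"hand":45},{"dx":0,"dy":0,"dz":-20,"wx":0,"wy":0,"wz":0,"hand":45},{"dx":0,"dy":0,"dz":-40,"wx":0,"wy":0,"wz":0,"hand":45},{"dx":0,"dy":0,"dz":-50,"wx":0,"wy":0,"wz":0,"hand":45},{"dx":0,"dy":0,"dz":-50,"wx":0,"wy":0,"wz":0,"hand":45},{"dx":0,"dy":0,"dz":0,"wx":0,"wy":0,"wz":0,"hand":45},{"dx":0,"dy":0,"dz":0,"wx":0,"wy":0,"wz":0,"hand":45}]' 20
python3 - <<'E'
from h import *
im=optics.capture("wrist");cv2.imwrite("pics/w38.png",im)
im=optics.capture("scene");cv2.imwrite("pics/s38.png",im)
go()
E
```

```text
time_s: 77.38
tcp_pos: [0.5987, -0.095, 0.0533]
eef_rot: [-180.0, 0.0, 174.5]
contact_force: [-3.2, 1.6, 5.6]
gripper_width: 0.0155
time_s: 78.5
tcp_pos: [0.5982, -0.0949, 0.2123]
eef_rot: [180.0, -0.0, 174.5]
contact_force: [0.6, -0.3, -0.7]
gripper_width: 0.0392
tcp [ 0.5977 -0.095   0.2113] rot [-1.7999e+02 -1.2000e-01  1.7446e+02] t 78.6 F [ 0.1 -1.2  0.2] w 0.0394
  xyz shift first(tool mm): [0. 0. 0.]
```

View pics/w38.png

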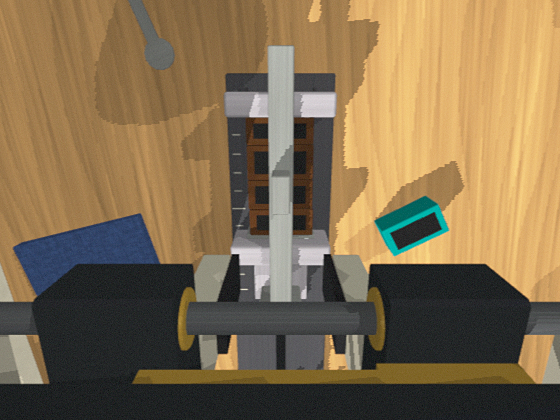

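View pics/s38.png

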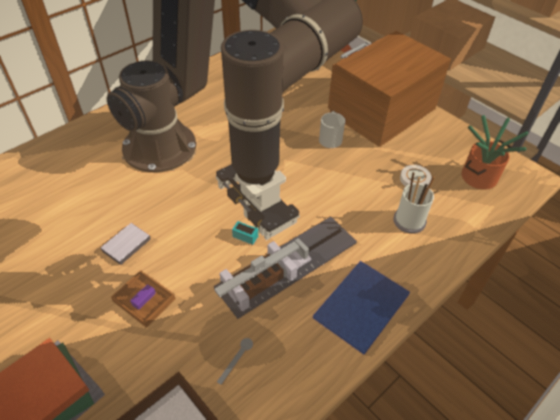

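```bash
python3 - <<'E'
from plant import order
print(order.close_job())
E
```

```text
the job is handed in; nothing more can be done
None
```

I finished the job in the order asked and handed it in at about 79 s. No verdict was returned.

**What I did:**
- The eraser is in the tray.
- I slid the jaw open to its stop.
- The four wooden blocks on the table (26, 34, 30 and 28 mm as I identified them) lie flat and side by side on the bed. I left the turquoise look-alike alone.
- I slid the jaw shut in two pushes and let go of it.
- The steel bar rests along the middle on both jaw tops.

**Last checks:**
- **Row:** the wrist and scene pictures show it tight, with the blocks square and within the width of the jaws.
- **Bar:** it sits within about 1 px of the press centre line, parallel to it. It touched down at the height expected for the jaw tops.
- **Bystanders:** I never touched them. The last scene picture shows them in place.

**Checks that disagreed or did not go cleanly:**
- **Spring pad:** it is pressed in about 5 to 6 mm, but not pinned down better than that. One picture gave 5.7 mm, an earlier picture plus the second push gave 4.9 mm, and the tool position gave 6.3 mm.
- **Second push:** most of that movement came from the fingers closing on the tab, not from a commanded shift.
- **Finger length:** the fingers end about 25 mm short of the reported TCP. My first two grasps at the eraser therefore closed above it and did not touch it. I found the offset by touching the tray floor and used it from then on.
- **Typed moves:** one early lowering step (2 × 2 mm, with literal rows) ran through a shell loop, against the instruction to type every move directly. All the other moves were typed.

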